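Charge the bushing hopper and hold the sprung drawer at the mark

TASK

Pick up the scoop tray by its upright fin, tip all four brass bushes into the hopper so that they drop into the shut drawer below, and stand the tray level on the bench again. Then pull the spring-return drawer out by its brass post until its front face is level with the steel pointer beside it, and keep holding it there: finish while holding, without letting go. Leave the other things on the bench where they lie.

Things in the scene. Friction and masses are not known exactly. Their poses are not given: they have to be found in the camera images.
- tray_grip (a point): Grasp point of the upright grip fin of the loose dark wooden scoop tray (100 to 180 g), 40 mm above the tray's underside. Fin: 14 mm thick (own y), 40 mm long (own x), top 56 mm above the underside; nothing beside it above the 4 mm floor. Own +x points to the parts bay and its OPEN front edge; z up when level. The bay's back wall is 24 mm ahead of this point.
- tray_lip (a point): Middle of the tray's open front edge, on the floor's upper face: 92 mm ahead (own x) of tray_grip, 36 mm below it; same axes. The bay is 88 mm wide outside, 80 inside, walls 28 mm high at the back and both sides, none in front, floor 4 mm thick. Tipped nose-down by 60 to 65 degrees the bushes slide out over this edge.
- bush0_mid (a point): Centre of one of four turned brass bushes, 20 mm diameter, 16 mm high, about 25 g, standing loose in the tray's bay.
- bush1_mid (a point): Centre of one of four turned brass bushes, 20 mm diameter, 16 mm high, about 25 g, standing loose in the tray's bay.
- bush2_mid (a point): Centre of one of four turned brass bushes, 20 mm diameter, 16 mm high, about 25 g, standing loose in the tray's bay.
- bush3_mid (a point): Centre of one of four turned brass bushes, 20 mm diameter, 16 mm high, about 25 g, standing loose in the tray's bay.
- hopper_mouth (a point): Centre of the top opening of the square sheet-metal hopper on the fixed drawer unit, 116 mm above the table. Own -x is the way the drawer comes out, z up. Mouth 124 x 124 mm inside, narrowing over 50 mm to an 84 x 84 mm throat straight above the shut drawer. The unit below is 150 mm (x) by 140 mm (y), 66 mm high, centred under it.
- drawer: Shallow drawer with its pull, sliding 0 to 100 mm out along its own -x. Shut, its origin is on the table under the hopper mouth's centre; it moves with the drawer. A spring always draws it shut: 3 N when shut, rising 50 N per metre (about 6 N at the mark), plus 0.3 N friction. It stays out only while held.
- pull (a point): The drawer's brass pull: an upright round post, 16 mm diameter, from 22 to 75 mm above the table. This point is on its axis, 52 mm above the table, a good grasp height. It stands 45 mm out from the drawer's front face on a 10 mm thick stem, 27 mm above the table. Own -x is the pull direction, z up; it moves with the drawer.
- drawer_front (a point): Centre of the outer front face of the drawer's wooden front panel (138 mm wide, 52 mm high), 34 mm above the table; axes as the unit, own -x is the way out; moves with the drawer. With the drawer shut it lies 83 mm from the hopper mouth's centre.
- drawer_floor (a point): Centre of the drawer's inner floor, 13 mm above the table; axes as the unit, moves with the drawer. Inside 122 mm (x) by 104 mm (y), walls 37 mm.
- marker: Fixed steel pointer stand beside the drawer's path: foot 30 x 30 mm, thin post, 62 mm high. Origin on the table below the pointer; axes parallel to the unit's. Its own x = 0 is the mark: the drawer is at the mark when drawer_front is level with the pointer along this x. The mark is 45 to 70 mm out, different each time.
- mark (a point): Tip of the marker's thin blade pointer, which points across towards the drawer, 56 mm above the table. Same axes as the marker.
- comb: Bystander, to be left where it lies: pale comb, 105 x 28 x 8 mm, lying flat; origin under its centre
- reed_plate: Bystander, to be left where it lies: flat brass plate 105 x 30 x 4 mm with ten steel reeds; origin under its centre
- lens: Bystander, to be left where it lies: green glass dome, 72 mm across, 25 mm high; origin under its centre
- tin: Bystander, to be left where it lies: closed round nickel tin, 70 mm across, 32 mm high; origin under its centre
- file: Bystander, to be left where it lies: steel file with a wooden handle, lying along its own x (handle to -x), about 220 mm long, 20 mm high; origin on the table where blade meets handle
- driver: Bystander, to be left where it lies: screwdriver 150 mm long, lying along its own x

How it is judged:
By the outcome, as a careful person would: the job done as asked, in the order asked, and still so for the second after the job is handed in, while the arm keeps its last pose, push and grip.
It also fails if it takes over 67 s, if anything falls off the work surface, if the arm or the gripper's body presses on something with over 40 N, if the wrist force passes 120 N, or if a joint passes its speed limit or range.

ROBOT

A 6-joint arm with a two-finger parallel gripper is mounted at the origin on the work surface. World frame = base frame: x ahead of the robot, y to its left, z up, the work surface at z = 0. Lengths are in m, angles in rad, forces in N, time in s.
With the tool pointing down it reaches from about 0.25 to 0.8 m from the base axis. Payload 3.9 kg.
Tool frame: the origin (TCP) lies at the very end of the fingers, on their centre line; the grasp point (between the pads) lies 19 mm behind it; z points along the fingers, y is the line along which they close (so a half turn about z gives the same grasp; the last joint's range is limited). The gripper opens to 85 mm and grips with 20 to 120 N. Pads are 22 mm wide; open, the fingers measure 114 mm over their backs; the gripper's body (76 mm by 85 mm) begins 54 mm behind the grasp point. The pads swing forward as they close: fully open they stand 13 mm farther back than shut.
Start: joints at [-1.35, 0.26, -0.138, 1.173, 0, 1.571], TCP at [0.115, -0.512, 0.231] pointing down, gripper open.
Joint ranges: [-2.78, 2.78], [-0.83, 1.72], [-1.28, 1.37], [-1.9, 2.12], [-1.57, 1.48], [-3.14, 3.14]. Speed limits (rad/s): [2.57, 2.57, 3.14, 3.14, 3.14, 3.14].

INTERFACE

Orientations are given as a rotation vector (axis times angle).
In Python, from cell import r gives the robot as it stands.
- The arm moves only by the tool apply_moves, never from a script. Its argument "commands" is a list of rows, each an object with "travel": the shift along the tool's x, y, z as a fraction of full scale, a list of three; "yaw": the turn about the tool's z as a fraction of full scale; "gripper": the gripper command: -1 is shut, 1 is fully open, values between are in proportion. A call has 1 to 20 rows; each row shifts and turns the commanded pose from where the row before left it, along the tool's axes as they then stand; what a row does not reach is not made up. Full scale, the value 1, is 25 mm for a shift and 0.08 rad for a turn. A row lasts 1/10 s, in which the tool goes at most 50 mm and 8.59 degrees, less where a joint would pass 70% of its speed; a pose out of reach is approached as far as the arm can. A call with a number of a shift or a turn outside -1 to 1 is refused whole. A call with a gripper value outside its range is refused whole. The fingers move at their own pace and stop on an object; "squeeze" is the grip in N (left out, the last holds). Time passes only in rows, so rows that do not move let the fingers close. It gives the time, the measured TCP pose, the force, the opening and the grip force at its end, in the units of the state.
- r.sense(): the state, without advancing time (a new reading comes with each control period).
- r.read_camera(name): name is "scene" or "top"; returns a dict with "color" (480x640x3 uint8, red, green, blue), "range_z" (480x640 float32, m along the optical axis (not along the pixel's ray), 0 where there is no reading), "fx", "fy", "cx", "cy" (pixels), "R" (3x3) and "t" (3): a world point X has camera coordinates R X + t. Camera axes: x right, y down, z forward; pixel columns grow to the right and rows downward; lengths in m; the calibration is good to about 2 mm. A picture is of the moment at which its call begins.
- r.finish_job(): hands the job in; it is judged then, once.
The state is a dict: "t": time; "qpos": joint angles; "joint_vel": joint speeds; "joint_torque": joint torques, N m; "eef_pos": TCP position; "tool_rot": TCP orientation; "force": force on the tool from outside, world axes, zero at the start; "moment": the same for the moment, N m; "finger_gap": opening from 0.0 (shut) to 1.0 (fully open); "grasp_force": force on a finger pad.
Only numpy, scipy, OpenCV 4.12 (cv2) and the standard library are available. Lean on these libraries where they do the work, as an engineer would, in place of code of your own. Each camera call takes 0.05 s, during which the arm holds its last target. There are 200 camera calls.

## Working session

There is one attempt and no reset: what is moved stays moved. The work goes in short steps, Python scripts to look and compute and a tool call to move; the robot and the scene stay as the last step left them, time stands still between calls to the robot, and variables do not carry over. Pictures are saved under pics/ and viewed, at most 10 in all, crops included, and the job is handed in when it is done.

Besides the shell and the picture viewer there is one more tool, called after ">>>" as name(argument=value, ...), one argument or row to a line, values as JSON. apply_moves: Moves the arm, as the interface text tells. Its arguments: {"type":"object","properties":{"commands":{"type":"array","items":{"type":"object","properties":{"travel":{"type":"array","items":{"type":"number","minimum":-1,"maximum":1}},"yaw":{"type":"number","minimum":-1,"maximum":1},"gripper":{"type":"number"}}}},"squeeze":{"type":"number"}},"required":["commands"]}

```bash
ls; mkdir -p pics
cat > h.py <<'E'
from cell import r
import numpy as np, cv2
def snap(name,f):
    c=r.read_camera(name); np.savez(f'{f}.npz',**c)
    cv2.imwrite(f'pics/{f}.png',c['color'][:,:,::-1]); return c
def load(f): return np.load(f'{f}.npz')
def px(c,u,v,z=None):
    R,t=c['R'],c['t']; d=np.array([(u-c['cx'])/c['fx'],(v-c['cy'])/c['fy'],1.])
    o=-R.T@t; w=R.T@d
    if z is None: k=float(c['range_z'][int(round(v)),int(round(u))])
    else: k=(z-o[2])/w[2]
    return o+k*w
E
python3 - <<'E'
from h import *
s=r.sense(); print(s)
for n in('scene','top'):
    c=snap(n,n+'0'); print(n,-c['R'].T@c['t'],c['R'],c['fx'])
E
```

```text
pics
{'t': 0.0, 'qpos': array([-1.35001312e+00,  2.60674369e-01, -1.39383065e-01,  1.17270606e+00,
        1.48173809e-06,  1.57080552e+00]), 'joint_vel': array([ 0.00113623,  0.0009998 , -0.00023612, -0.00066599, -0.00251895,
        0.00029191]), 'joint_torque': array([ 5.99305858e-04, -4.05679643e+01,  2.53921688e+01,  1.89042633e-02,
        3.60440199e-04,  1.14163714e-05]), 'eef_pos': array([ 0.11482102, -0.51158234,  0.23046468]), 'tool_rot': array([-3.12052800e+00, -3.45871735e-01,  3.37910644e-04]), 'force': array([-0.03978463,  0.29326469,  0.68581401]), 'moment': array([-0.01891778,  0.01412316,  0.01522851]), 'grasp_force': 0.0, 'finger_gap': 0.9991396836662579}
scene [ 0.94641765 -0.40108772  0.86091431] [[ 0.68736822  0.72626959  0.00757752]
 [ 0.61599272 -0.57740717 -0.53586745]
 [-0.38480892  0.37300595 -0.84426812]] 474.9882572870805
top [ 0.37082882 -0.07282139  1.18501816] [[ 0.02627779 -0.9996264  -0.00751882]
 [-0.98117154 -0.02435153 -0.191597  ]
 [ 0.19134232  0.012412   -0.98144488]] 464.96968166856317
```

View pics/top0.png

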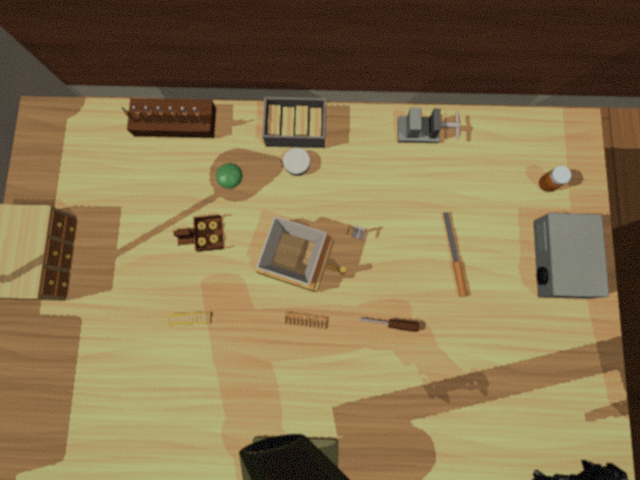

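View pics/scene0.png

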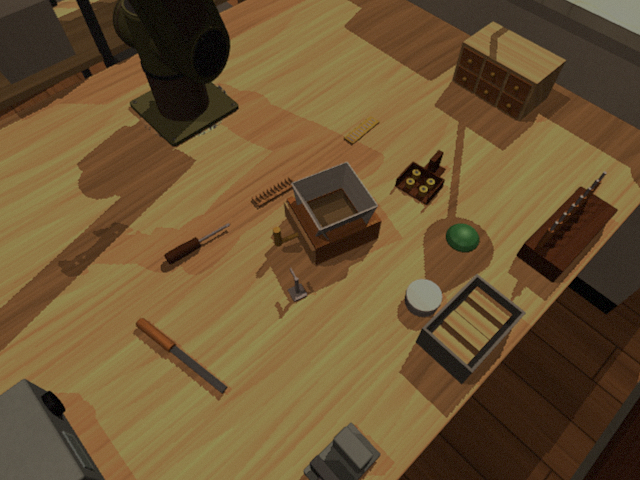

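Top view: tray bay around (208,233) with its fin at (185,236), hopper mouth at (297,250), pull at (343,269), marker at (358,232). Next, enlarged crops.

Run:
```python
from h import *
a=load('top0')['color'][200:300,165:365,::-1]
cv2.imwrite('pics/topc.png',cv2.resize(a,None,fx=4,fy=4,interpolation=cv2.INTER_CUBIC))
a=load('scene0')['color'][145:310,255:455,::-1]
a=cv2.convertScaleAbs(a,alpha=1.5)
cv2.imwrite('pics/scenec.png',cv2.resize(a,None,fx=3.6,fy=3.6,interpolation=cv2.INTER_CUBIC))
```

```text
(no output)
```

View pics/topc.png

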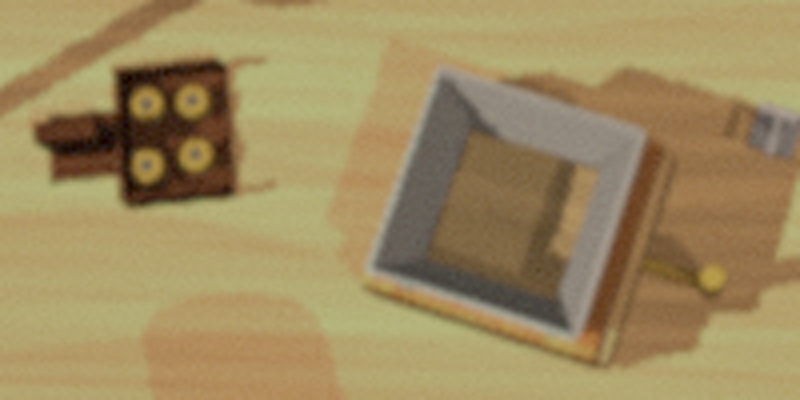

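View pics/scenec.png

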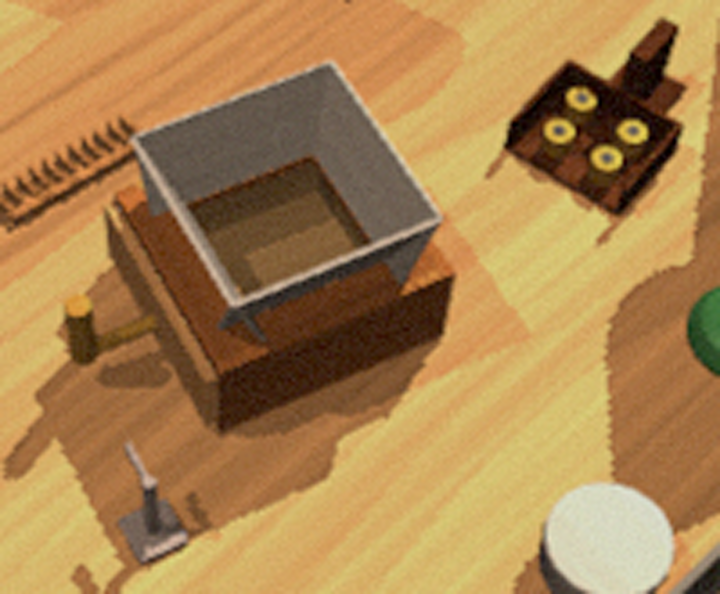

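Run:
```python
from h import *
np.set_printoptions(precision=4,suppress=True)
T=load('top0');S=load('scene0')
t=lambda u,v,z=None:px(T,165+u/4,200+v/4,z)
s=lambda u,v,z=None:px(S,255+u/3.6,145+v/3.6,z)
H=np.array([t(*p,.116) for p in((441,68),(645,130),(581,338),(370,275))]);print('hop',H.mean(0),[np.linalg.norm(H[i]-H[i-1])for i in range(4)])
e=H[1]-H[0]+H[2]-H[3];print('out dir deg',np.degrees(np.arctan2(e[1],e[0])))
Hs=np.array([s(*p,.116) for p in((331,64),(134,142),(238,303),(439,218))]);print('hopS',Hs.mean(0)); e=Hs[1]-Hs[0]+Hs[2]-Hs[3];print(np.degrees(np.arctan2(e[1],e[0])))
print('pull',t(711,277,.075),s(78,303,.075),t(711,277),s(78,303))
print('mark tip',s(129,445,.056),s(151,486,.056),'post foot', t(775,130,0.01))
F=np.array([s(*p,.056) for p in((662,20),(678,30),(648,62),(630,52))]);print('fin',F,F.mean(0))
print('finrange',s(655,42),s(670,40),t(50,130),t(60,165))
b=[t(*p) for p in((147,103),(192,100),(148,165),(195,153))];print('bush',np.array(b))
b=np.array([s(*p,.020) for p in((582,99),(560,131),(606,158),(633,131))]);print('bushS',b)
W=np.array([t(*p,.032) for p in((117,68),(225,60),(235,192),(128,205))]);print('bay',W)
W=np.array([s(*p,.032) for p in((569,61),(682,127))]);print('bayS back',W)
```

```text
hop [0.5358 0.0148 0.116 ] [np.float64(0.12848334335043426), np.float64(0.12604081576176593), np.float64(0.12691641634192202), np.float64(0.12741545872886736)]
out dir deg -105.42752838499348
hopS [0.5396 0.0196 0.116 ]
-105.95028673256606
pull [ 0.4995 -0.1045  0.075 ] [ 0.5013 -0.1017  0.075 ] [ 0.4997 -0.1045  0.0735] [ 0.5014 -0.1017  0.0751]
mark tip [ 0.5796 -0.1342  0.056 ] [ 0.6063 -0.1421  0.056 ] post foot [ 0.603  -0.1457  0.01  ]
fin [[0.5789 0.3176 0.056 ]
 [0.5913 0.3183 0.056 ]
 [0.5955 0.2834 0.056 ]
 [0.5824 0.2816 0.056 ]] [0.587  0.3002 0.056 ]
finrange [0.5885 0.2984 0.0575] [0.5917 0.3109 0.0526] [0.583  0.3067 0.0549] [0.5699 0.3157 0.0029]
bush [[0.6083 0.257  0.0222]
 [0.6111 0.2285 0.0213]
 [0.5686 0.2541 0.0191]
 [0.5773 0.2249 0.0181]]
bushS [[0.571  0.2583 0.02  ]
 [0.5788 0.2278 0.02  ]
 [0.613  0.2324 0.02  ]
 [0.6106 0.2618 0.02  ]]
bay [[0.6285 0.2751 0.032 ]
 [0.6355 0.2066 0.032 ]
 [0.5505 0.1944 0.032 ]
 [0.5406 0.2611 0.032 ]]
bayS back [[0.5497 0.2672 0.032 ]
 [0.6343 0.2773 0.032 ]]
```

```bash
cat >> h.py <<'E'
from scipy.spatial.transform import Rotation as Ro
def plan(p,yang=None):
    "totals in full-scale units (turn done AFTER travel); yang: wanted world angle (deg) of tool y"
    s=r.sense(); M=Ro.from_rotvec(s['tool_rot']).as_matrix()
    a=np.degrees(np.arctan2(M[1,1],M[0,1])); print('t',round(s['t'],2),'pos',s['eef_pos'].round(4),'yang',round(a,2),'zaxis',M[:,2].round(3),'F',s['force'].round(1),'gap',round(s['finger_gap'],3),'gf',round(s['grasp_force'],1),'q',s['qpos'].round(2))
    print('travel',(M.T@(np.array(p)-s['eef_pos'])/.025).round(2))
    if yang is not None:
        d=(a-yang+90)%180-90; print('yaw units',round(np.radians(d)/.08,2))
E
python3 -c "
from h import *
plan([.585,.302,.23],7)"
```

```text
t 0.1 pos [ 0.1149 -0.5116  0.2305] yang -77.35 zaxis [-0.     0.002 -1.   ] F [-0.1  1.1  0.1] gap 1.002 gf 0.0 q [-1.35  0.26 -0.14  1.17  0.    1.57]
travel [ 25.48 -27.64   0.07]
yaw units -18.4
```

>>> apply_moves(
  commands=[
    {"travel": [0.91,-0.99,0],"gripper": 1},
    {"travel": [0.91,-0.99,0],"gripper": 1},
    {"travel": [0.91,-0.99,0],"gripper": 1},
    {"travel": [0.91,-0.99,0],"gripper": 1},
    {"travel": [0.91,-0.99,0],"gripper": 1},
    {"travel": [0.91,-0.99,0],"gripper": 1},
    {"travel": [0.91,-0.99,0],"gripper": 1},
    {"travel": [0.91,-0.99,0],"gripper": 1},
    {"travel": [0.91,-0.99,0],"gripper": 1},
    {"travel": [0.91,-0.99,0],"gripper": 1},
    {"travel": [0.91,-0.99,0],"gripper": 1},
    {"travel": [0.91,-0.99,0],"gripper": 1},
    {"travel": [0.91,-0.99,0],"gripper": 1},
    {"travel": [0.91,-0.99,0],"gripper": 1},
    {"travel": [0.91,-0.99,0],"gripper": 1},
    {"travel": [0.91,-0.99,0],"gripper": 1},
    {"travel": [0.91,-0.99,0],"gripper": 1},
    {"travel": [0.91,-0.99,0],"gripper": 1},
    {"travel": [0.91,-0.99,0],"gripper": 1},
    {"travel": [0.91,-0.99,0],"gripper": 1},
  ],
)

```text
$.commands[0]: bad value
```

>>> apply_moves(
  commands=[
    {"travel": [0.91,-0.99,0]},
    {"travel": [0.91,-0.99,0]},
    {"travel": [0.91,-0.99,0]},
    {"travel": [0.91,-0.99,0]},
    {"travel": [0.91,-0.99,0]},
    {"travel": [0.91,-0.99,0]},
    {"travel": [0.91,-0.99,0]},
    {"travel": [0.91,-0.99,0]},
    {"yaw": -1},
    {"yaw": -1},
    {"yaw": -1},
    {"yaw": -1},
    {"yaw": -1},
    {"yaw": -1},
    {"yaw": -1},
    {"yaw": -1},
    {"yaw": -1},
    {"yaw": -1},
    {"yaw": -1},
    {"yaw": -1},
  ],
)

```text
$.commands[0]: bad value
```

>>> apply_moves(
  commands=[
    {"yaw": -1},
    {"yaw": -1},
    {"yaw": -1},
    {"yaw": -1},
    {"yaw": -1},
    {"yaw": -1},
    {"yaw": -0.4},
    {"travel": [0,0,0]},
  ],
)

```text
$.commands[0]: bad value
```

```bash
python3 -c "
from h import *
plan([.585,.302,.12],7)
a=snap('scene','s1')['color'][110:260,340:540,::-1]
cv2.imwrite('pics/s1c.png',cv2.resize(cv2.convertScaleAbs(a,alpha=1.5),None,fx=3.6,fy=3.6,interpolation=cv2.INTER_CUBIC))"
```

```text
t 0.1 pos [ 0.1149 -0.5116  0.2305] yang -77.35 zaxis [-0.     0.002 -1.   ] F [-0.1  1.1  0.1] gap 1.002 gf 0.0 q [-1.35  0.26 -0.14  1.17  0.    1.57]
travel [ 25.48 -27.63   4.47]
yaw units -18.4
```

>>> apply_moves(
  commands=[
    {"travel": [0.91,-0.99,0],"yaw": 0,"gripper": 1},
  ],
)

```text
t: 0.25
eef_pos: [0.1311, -0.4856, 0.2307]
tool_rot: [3.121, 0.341, -0.001]
force: [1.9, 0.8, -0.4]
finger_gap: 0.996
grasp_force: 0.0
```

>>> apply_moves(
  commands=[
    {"travel": [0.91,-0.99,0],"yaw": 0,"gripper": 1},
    {"travel": [0.91,-0.99,0],"yaw": 0,"gripper": 1},
    {"travel": [0.91,-0.99,0],"yaw": 0,"gripper": 1},
    {"travel": [0.91,-0.99,0],"yaw": 0,"gripper": 1},
    {"travel": [0.91,-0.99,0],"yaw": 0,"gripper": 1},
    {"travel": [0.91,-0.99,0],"yaw": 0,"gripper": 1},
    {"travel": [0.91,-0.99,0],"yaw": 0,"gripper": 1},
    {"travel": [0.91,-0.99,0],"yaw": 0,"gripper": 1},
    {"travel": [0.91,-0.99,0],"yaw": 0,"gripper": 1},
    {"travel": [0.91,-0.99,0],"yaw": 0,"gripper": 1},
    {"travel": [0.91,-0.99,0],"yaw": 0,"gripper": 1},
    {"travel": [0.91,-0.99,0],"yaw": 0,"gripper": 1},
    {"travel": [0.91,-0.99,0],"yaw": 0,"gripper": 1},
    {"travel": [0.91,-0.99,0],"yaw": 0,"gripper": 1},
    {"travel": [0.91,-0.99,0],"yaw": 0,"gripper": 1},
    {"travel": [0.91,-0.99,0],"yaw": 0,"gripper": 1},
    {"travel": [0.91,-0.99,0],"yaw": 0,"gripper": 1},
    {"travel": [0.91,-0.99,0],"yaw": 0,"gripper": 1},
    {"travel": [0.91,-0.99,0],"yaw": 0,"gripper": 1},
    {"travel": [0.91,-0.99,0],"yaw": 0,"gripper": 1},
  ],
)

```text
t: 2.25
eef_pos: [0.4676, 0.1008, 0.231]
tool_rot: [3.122, 0.347, -0.001]
force: [0.0, 0.2, 0.6]
finger_gap: 0.998
grasp_force: 0.0
```

>>> apply_moves(
  commands=[
    {"travel": [0.91,-0.99,0],"yaw": 0,"gripper": 1},
    {"travel": [0.91,-0.99,0],"yaw": 0,"gripper": 1},
    {"travel": [0.91,-0.99,0],"yaw": 0,"gripper": 1},
    {"travel": [0.91,-0.99,0],"yaw": 0,"gripper": 1},
    {"travel": [0.91,-0.99,0],"yaw": 0,"gripper": 1},
    {"travel": [0.91,-0.99,0],"yaw": 0,"gripper": 1},
    {"travel": [0.91,-0.99,0],"yaw": 0,"gripper": 1},
    {"travel": [0,0,0],"yaw": -1,"gripper": 1},
    {"travel": [0,0,0],"yaw": -1,"gripper": 1},
    {"travel": [0,0,0],"yaw": -1,"gripper": 1},
    {"travel": [0,0,0],"yaw": -1,"gripper": 1},
    {"travel": [0,0,0],"yaw": -1,"gripper": 1},
    {"travel": [0,0,0],"yaw": -1,"gripper": 1},
    {"travel": [0,0,0],"yaw": -1,"gripper": 1},
    {"travel": [0,0,0],"yaw": -1,"gripper": 1},
    {"travel": [0,0,0],"yaw": -1,"gripper": 1},
    {"travel": [0,0,0],"yaw": -1,"gripper": 1},
    {"travel": [0,0,0],"yaw": -1,"gripper": 1},
    {"travel": [0,0,0],"yaw": -1,"gripper": 1},
    {"travel": [0,0,0],"yaw": -1,"gripper": 1},
  ],
)

```text
t: 4.25
eef_pos: [0.5956, 0.2351, 0.2357]
tool_rot: [-2.368, -1.969, -0.032]
force: [-1.1, 0.1, 0.5]
finger_gap: 1.002
grasp_force: 0.0
```

>>> apply_moves(
  commands=[
    {"travel": [0,0,0],"yaw": -1,"gripper": 1},
    {"travel": [0,0,0],"yaw": -1,"gripper": 1},
    {"travel": [0,0,0],"yaw": -1,"gripper": 1},
    {"travel": [0,0,0],"yaw": -1,"gripper": 1},
    {"travel": [0,0,0],"yaw": -1,"gripper": 1},
    {"travel": [0,0,0],"yaw": -0.4,"gripper": 1},
  ],
)

```text
t: 4.85
eef_pos: [0.5956, 0.2351, 0.2357]
tool_rot: [-1.895, -2.434, -0.052]
force: [-0.2, -0.8, 0.2]
finger_gap: 1.003
grasp_force: 0.0
```

```bash
python3 -c "
from h import *
plan([.585,.302,.12],7)
a=snap('scene','s1')['color'][90:240,340:540,::-1]
cv2.imwrite('pics/s1c.png',cv2.resize(cv2.convertScaleAbs(a,alpha=1.5),None,fx=3.6,fy=3.6,interpolation=cv2.INTER_CUBIC))"
```

```text
t 4.85 pos [0.5956 0.2351 0.2357] yang 14.2 zaxis [-0.024  0.061 -0.998] F [-0.2 -0.8  0.2] gap 1.003 gf 0.0 q [0.34 0.46 0.18 1.29 0.07 1.67]
travel [2.39 0.28 4.79]
yaw units 1.57
```

>>> apply_moves(
  commands=[
    {"travel": [0,0,0],"yaw": 0.8,"gripper": 1},
    {"travel": [0,0,0],"yaw": 0.8,"gripper": 1},
  ],
)

```text
t: 5.1
eef_pos: [0.5956, 0.2351, 0.2358]
tool_rot: [-2.052, -2.301, -0.046]
force: [0.5, -0.3, -0.4]
finger_gap: 1.0
grasp_force: 0.0
```

```bash
python3 -c "
from h import *
plan([.585,.302,.23],7)"
```

```text
t 5.1 pos [0.5956 0.2351 0.2358] yang 6.57 zaxis [-0.023  0.061 -0.998] F [ 0.5 -0.3 -0.4] gap 1.0 gf 0.0 q [0.34 0.46 0.18 1.29 0.07 1.8 ]
travel [ 2.69 -0.11  0.4 ]
yaw units -0.09
```

View pics/s1c.png

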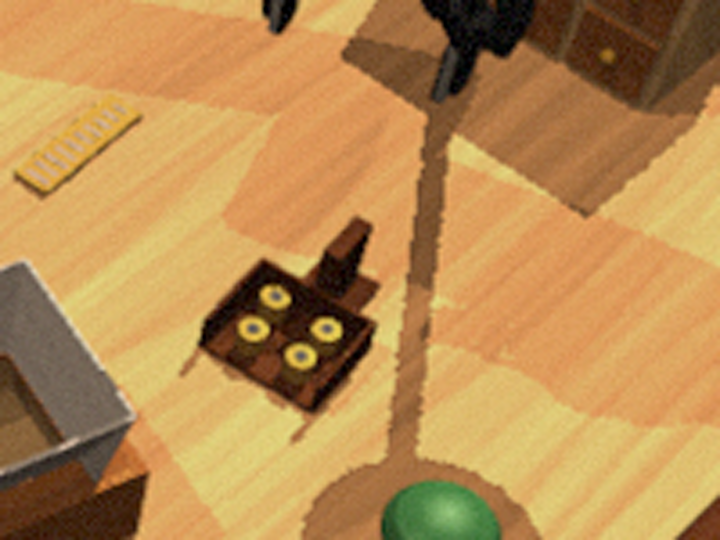

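>>> apply_moves(
  commands=[
    {"travel": [0.9,0,0.1],"yaw": 0,"gripper": 1},
  ],
)

```text
t: 5.2
eef_pos: [0.5935, 0.2557, 0.235]
tool_rot: [-2.055, -2.3, -0.046]
force: [0.1, 0.4, 0.6]
finger_gap: 1.003
grasp_force: 0.0
```

```bash
python3 -c "
from h import *
plan([.585,.302,.23],7)"
```

```text
t 5.2 pos [0.5935 0.2557 0.235 ] yang 6.47 zaxis [-0.023  0.06  -0.998] F [0.1 0.4 0.6] gap 1.003 gf 0.0 q [0.38 0.47 0.19 1.29 0.06 1.83]
travel [ 1.86 -0.13  0.32]
yaw units -0.11
```

```bash
python3 -c "
from h import *
plan([.085,-.56,.30],7)"
```

```text
t 5.2 pos [0.5935 0.2557 0.235 ] yang 6.47 zaxis [-0.023  0.06  -0.998] F [0.1 0.4 0.6] gap 1.003 gf 0.0 q [0.38 0.47 0.19 1.29 0.06 1.83]
travel [-29.93 -23.93  -4.09]
yaw units -0.11
```

>>> apply_moves(
  commands=[
    {"travel": [-1,-0.8,-0.14],"yaw": 0,"gripper": 1},
    {"travel": [-1,-0.8,-0.14],"yaw": 0,"gripper": 1},
    {"travel": [-1,-0.8,-0.14],"yaw": 0,"gripper": 1},
    {"travel": [-1,-0.8,-0.14],"yaw": 0,"gripper": 1},
    {"travel": [-1,-0.8,-0.14],"yaw": 0,"gripper": 1},
    {"travel": [-1,-0.8,-0.14],"yaw": 0,"gripper": 1},
    {"travel": [-1,-0.8,-0.14],"yaw": 0,"gripper": 1},
    {"travel": [-1,-0.8,-0.14],"yaw": 0,"gripper": 1},
    {"travel": [-1,-0.8,-0.14],"yaw": 0,"gripper": 1},
    {"travel": [-1,-0.8,-0.14],"yaw": 0,"gripper": 1},
    {"travel": [-1,-0.8,-0.14],"yaw": 0,"gripper": 1},
    {"travel": [-1,-0.8,-0.14],"yaw": 0,"gripper": 1},
    {"travel": [-1,-0.8,-0.14],"yaw": 0,"gripper": 1},
    {"travel": [-1,-0.8,-0.14],"yaw": 0,"gripper": 1},
    {"travel": [-1,-0.8,-0.14],"yaw": 0,"gripper": 1},
    {"travel": [-1,-0.8,-0.14],"yaw": 0,"gripper": 1},
    {"travel": [-1,-0.8,-0.14],"yaw": 0,"gripper": 1},
    {"travel": [-1,-0.8,-0.14],"yaw": 0,"gripper": 1},
    {"travel": [-1,-0.8,-0.14],"yaw": 0,"gripper": 1},
    {"travel": [-1,-0.8,-0.14],"yaw": 0,"gripper": 1},
  ],
)

```text
t: 7.2
eef_pos: [0.2549, -0.2902, 0.2794]
tool_rot: [-2.05, -2.304, -0.048]
force: [-0.2, -0.0, -0.6]
finger_gap: 0.996
grasp_force: 0.0
```

>>> apply_moves(
  commands=[
    {"travel": [-1,-0.8,-0.14],"yaw": 0,"gripper": 1},
    {"travel": [-1,-0.8,-0.14],"yaw": 0,"gripper": 1},
    {"travel": [-1,-0.8,-0.14],"yaw": 0,"gripper": 1},
    {"travel": [-1,-0.8,-0.14],"yaw": 0,"gripper": 1},
    {"travel": [-1,-0.8,-0.14],"yaw": 0,"gripper": 1},
    {"travel": [-1,-0.8,-0.14],"yaw": 0,"gripper": 1},
    {"travel": [-1,-0.8,-0.14],"yaw": 0,"gripper": 1},
    {"travel": [-1,-0.8,-0.14],"yaw": 0,"gripper": 1},
    {"travel": [-1,-0.8,-0.14],"yaw": 0,"gripper": 1},
    {"travel": [-1,-0.8,-0.14],"yaw": 0,"gripper": 1},
  ],
)

```text
t: 8.2
eef_pos: [0.0863, -0.5636, 0.3012]
tool_rot: [-2.049, -2.304, -0.048]
force: [1.3, -0.7, 0.2]
finger_gap: 0.999
grasp_force: 0.0
```

```bash
python3 -c "
from h import *
plan([.13,-.86,.30],7)"
```

```text
t 8.2 pos [ 0.0863 -0.5636  0.3012] yang 6.71 zaxis [-0.023  0.062 -0.998] F [ 1.3 -0.7  0.2] gap 0.999 gf 0.0 q [-1.41  0.38  0.21  1.47 -0.01  0.04]
travel [-11.96   0.35  -0.73]
yaw units -0.06
```

>>> apply_moves(
  commands=[
    {"travel": [-1,0.03,0],"yaw": 0,"gripper": 1},
    {"travel": [-1,0.03,0],"yaw": 0,"gripper": 1},
    {"travel": [-1,0.03,0],"yaw": 0,"gripper": 1},
    {"travel": [-1,0.03,0],"yaw": 0,"gripper": 1},
    {"travel": [-1,0.03,0],"yaw": 0,"gripper": 1},
    {"travel": [-1,0.03,0],"yaw": 0,"gripper": 1},
    {"travel": [-1,0.03,0],"yaw": 0,"gripper": 1},
    {"travel": [-1,0.03,0],"yaw": 0,"gripper": 1},
    {"travel": [-1,0.03,0],"yaw": 0,"gripper": 1},
    {"travel": [-1,0.03,0],"yaw": 0,"gripper": 1},
    {"travel": [-1,0.03,0],"yaw": 0,"gripper": 1},
    {"travel": [-1,0.03,0],"yaw": 0,"gripper": 1},
  ],
)

```text
t: 9.4
eef_pos: [0.1111, -0.7261, 0.3048]
tool_rot: [-2.001, -2.249, -0.131]
force: [0.4, 0.4, 0.0]
finger_gap: 1.001
grasp_force: 0.0
```

```bash
python3 -c "
from h import *
plan([.13,-.86,.30],7)"
```

```text
t 9.4 pos [ 0.1111 -0.7261  0.3048] yang 6.78 zaxis [-0.038  0.15  -0.988] F [0.4 0.4 0. ] gap 1.001 gf 0.0 q [-1.41  0.97  1.36  2.12 -0.01  0.04]
travel [-5.37  0.12 -0.64]
yaw units -0.05
```

>>> apply_moves(
  commands=[
    {"travel": [-0.5,0,-1],"yaw": 0,"gripper": 1},
    {"travel": [-0.5,0,-1],"yaw": 0,"gripper": 1},
    {"travel": [-0.5,0,-1],"yaw": 0,"gripper": 1},
    {"travel": [-0.5,0,-1],"yaw": 0,"gripper": 1},
    {"travel": [-0.5,0,-1],"yaw": 0,"gripper": 1},
    {"travel": [-0.5,0,-1],"yaw": 0,"gripper": 1},
    {"travel": [-0.5,0,-1],"yaw": 0,"gripper": 1},
    {"travel": [-0.5,0,-1],"yaw": 0,"gripper": 1},
  ],
)

```text
t: 10.2
eef_pos: [0.107, -0.709, 0.4]
tool_rot: [-2.068, -2.328, -0.005]
force: [1.0, -0.7, 0.3]
finger_gap: 0.997
grasp_force: 0.0
```

```bash
python3 -c "
from h import *
plan([.13,-.86,.30],7)"
```

```text
t 10.2 pos [ 0.107 -0.709  0.4  ] yang 6.77 zaxis [-0.018  0.021 -1.   ] F [ 1.  -0.7  0.3] gap 0.997 gf 0.0 q [-1.41  0.84  1.36  2.12 -0.01  0.04]
travel [-6.19  0.26  3.86]
yaw units -0.05
```

>>> apply_moves(
  commands=[
    {"travel": [-0.5,0,-1],"yaw": 0,"gripper": 1},
    {"travel": [-0.5,0,-1],"yaw": 0,"gripper": 1},
    {"travel": [-0.5,0,-1],"yaw": 0,"gripper": 1},
    {"travel": [-0.5,0,-1],"yaw": 0,"gripper": 1},
    {"travel": [-0.5,0,-1],"yaw": 0,"gripper": 1},
    {"travel": [-0.5,0,-1],"yaw": 0,"gripper": 1},
    {"travel": [-0.5,0,-1],"yaw": 0,"gripper": 1},
    {"travel": [-0.5,0,-1],"yaw": 0,"gripper": 1},
    {"travel": [-0.5,0,-1],"yaw": 0,"gripper": 1},
    {"travel": [-0.5,0,-1],"yaw": 0,"gripper": 1},
    {"travel": [-0.5,0,-1],"yaw": 0,"gripper": 1},
    {"travel": [-0.5,0,-1],"yaw": 0,"gripper": 1},
    {"travel": [-0.5,0,-1],"yaw": 0,"gripper": 1},
    {"travel": [-0.5,0,-1],"yaw": 0,"gripper": 1},
    {"travel": [-0.5,0,-1],"yaw": 0,"gripper": 1},
    {"travel": [-0.5,0,-1],"yaw": 0,"gripper": 1},
  ],
)

```text
t: 11.8
eef_pos: [0.0948, -0.6392, 0.5783]
tool_rot: [1.964, 2.215, -0.245]
force: [0.4, -0.0, 0.1]
finger_gap: 0.998
grasp_force: 0.0
```

```bash
python3 -c "
from h import *
plan([.13,-.86,.30],7)"
```

```text
t 11.8 pos [ 0.0948 -0.6392  0.5783] yang 6.81 zaxis [ 0.019 -0.235 -0.972] F [ 0.4 -0.   0.1] gap 0.998 gf 0.0 q [-1.41  0.58  1.36  2.12 -0.02  0.03]
travel [-6.07  0.45 12.92]
yaw units -0.04
```

>>> apply_moves(
  commands=[
    {"travel": [-0.4,0,-1],"yaw": 0,"gripper": 1},
    {"travel": [-0.4,0,-1],"yaw": 0,"gripper": 1},
    {"travel": [-0.4,0,-1],"yaw": 0,"gripper": 1},
    {"travel": [-0.4,0,-1],"yaw": 0,"gripper": 1},
    {"travel": [-0.4,0,-1],"yaw": 0,"gripper": 1},
    {"travel": [-0.4,0,-1],"yaw": 0,"gripper": 1},
    {"travel": [-0.4,0,-1],"yaw": 0,"gripper": 1},
    {"travel": [-0.4,0,-1],"yaw": 0,"gripper": 1},
    {"travel": [-0.4,0,-1],"yaw": 0,"gripper": 1},
    {"travel": [-0.4,0,-1],"yaw": 0,"gripper": 1},
    {"travel": [-0.4,0,-1],"yaw": 0,"gripper": 1},
    {"travel": [-0.4,0,-1],"yaw": 0,"gripper": 1},
    {"travel": [-0.4,0,-1],"yaw": 0,"gripper": 1},
    {"travel": [-0.4,0,-1],"yaw": 0,"gripper": 1},
    {"travel": [-0.4,0,-1],"yaw": 0,"gripper": 1},
    {"travel": [-0.4,0,-1],"yaw": 0,"gripper": 1},
    {"travel": [-0.4,0,-1],"yaw": 0,"gripper": 1},
    {"travel": [-0.4,0,-1],"yaw": 0,"gripper": 1},
  ],
)

```text
t: 13.6
eef_pos: [0.0746, -0.5035, 0.7552]
tool_rot: [1.785, 2.018, -0.498]
force: [1.1, -0.7, -0.0]
finger_gap: 1.003
grasp_force: 0.0
```

```bash
python3 -c "
from h import *
plan([.13,-.86,.30],7)"
```

```text
t 13.6 pos [ 0.0746 -0.5035  0.7552] yang 6.97 zaxis [ 0.061 -0.512 -0.857] F [ 1.1 -0.7 -0. ] gap 1.003 gf 0.0 q [-1.41  0.28  1.36  2.12 -0.02  0.03]
travel [-2.98  0.51 23.03]
yaw units -0.01
```

```bash
cat >> h.py <<'E'
def legs(*ps):
    s=r.sense(); M=Ro.from_rotvec(s['tool_rot']).as_matrix(); p=s['eef_pos']
    for q in ps:
        d=M.T@(np.array(q)-p)/.025; n=int(np.ceil(max(abs(d).max(),np.linalg.norm(d)/1.6))); print(d.round(2),n,'rows of',(d/n).round(3)); p=np.array(q)
E
python3 -c "
from h import *
legs([.30,-.4,.45],[.45,-.15,.32],[.579,.353,.125],[.5867,.2913,.0217])"
```

```text
[8.86 9.48 8.89] 10 rows of [0.886 0.948 0.889]
[10.55  7.18 -0.3 ] 11 rows of [ 0.959  0.653 -0.027]
[20.59  7.58 -3.3 ] 21 rows of [ 0.98   0.361 -0.157]
[-0.    0.02  4.82] 5 rows of [-0.001  0.003  0.965]
```

>>> apply_moves(
  commands=[
    {"travel": [0.89,0.95,0.89],"yaw": 0,"gripper": 1},
    {"travel": [0.89,0.95,0.89],"yaw": 0,"gripper": 1},
    {"travel": [0.89,0.95,0.89],"yaw": 0,"gripper": 1},
    {"travel": [0.89,0.95,0.89],"yaw": 0,"gripper": 1},
    {"travel": [0.89,0.95,0.89],"yaw": 0,"gripper": 1},
    {"travel": [0.89,0.95,0.89],"yaw": 0,"gripper": 1},
    {"travel": [0.89,0.95,0.89],"yaw": 0,"gripper": 1},
    {"travel": [0.89,0.95,0.89],"yaw": 0,"gripper": 1},
    {"travel": [0.89,0.95,0.89],"yaw": 0,"gripper": 1},
    {"travel": [0.89,0.95,0.89],"yaw": 0,"gripper": 1},
    {"travel": [0.96,0.65,-0.03],"yaw": 0,"gripper": 1},
    {"travel": [0.96,0.65,-0.03],"yaw": 0,"gripper": 1},
    {"travel": [0.96,0.65,-0.03],"yaw": 0,"gripper": 1},
    {"travel": [0.96,0.65,-0.03],"yaw": 0,"gripper": 1},
    {"travel": [0.96,0.65,-0.03],"yaw": 0,"gripper": 1},
    {"travel": [0.96,0.65,-0.03],"yaw": 0,"gripper": 1},
    {"travel": [0.96,0.65,-0.03],"yaw": 0,"gripper": 1},
    {"travel": [0.96,0.65,-0.03],"yaw": 0,"gripper": 1},
    {"travel": [0.96,0.65,-0.03],"yaw": 0,"gripper": 1},
    {"travel": [0.96,0.65,-0.03],"yaw": 0,"gripper": 1},
  ],
)

```text
t: 15.6
eef_pos: [0.4185, -0.1822, 0.3641]
tool_rot: [1.786, 2.019, -0.495]
force: [0.4, 0.4, -0.1]
finger_gap: 0.998
grasp_force: 0.0
```

```bash
python3 -c "
from h import *
plan([.579,.353,.125],7)
legs([.579,.353,.125])"
```

```text
t 15.6 pos [ 0.4185 -0.1822  0.3641] yang 6.98 zaxis [ 0.061 -0.51  -0.858] F [ 0.4  0.4 -0.1] gap 0.998 gf 0.0 q [-0.05 -0.   -0.23  1.25 -0.53  1.37]
travel [22.47  8.99 -2.31]
yaw units -0.0
[22.47  8.99 -2.31] 23 rows of [ 0.977  0.391 -0.101]
```

>>> apply_moves(
  commands=[
    {"travel": [0.98,0.39,-0.1],"yaw": 0,"gripper": 1},
    {"travel": [0.98,0.39,-0.1],"yaw": 0,"gripper": 1},
    {"travel": [0.98,0.39,-0.1],"yaw": 0,"gripper": 1},
    {"travel": [0.98,0.39,-0.1],"yaw": 0,"gripper": 1},
    {"travel": [0.98,0.39,-0.1],"yaw": 0,"gripper": 1},
    {"travel": [0.98,0.39,-0.1],"yaw": 0,"gripper": 1},
    {"travel": [0.98,0.39,-0.1],"yaw": 0,"gripper": 1},
    {"travel": [0.98,0.39,-0.1],"yaw": 0,"gripper": 1},
    {"travel": [0.98,0.39,-0.1],"yaw": 0,"gripper": 1},
    {"travel": [0.98,0.39,-0.1],"yaw": 0,"gripper": 1},
    {"travel": [0.98,0.39,-0.1],"yaw": 0,"gripper": 1},
    {"travel": [0.98,0.39,-0.1],"yaw": 0,"gripper": 1},
    {"travel": [0.98,0.39,-0.1],"yaw": 0,"gripper": 1},
    {"travel": [0.98,0.39,-0.1],"yaw": 0,"gripper": 1},
    {"travel": [0.98,0.39,-0.1],"yaw": 0,"gripper": 1},
    {"travel": [0.98,0.39,-0.1],"yaw": 0,"gripper": 1},
    {"travel": [0.98,0.39,-0.1],"yaw": 0,"gripper": 1},
    {"travel": [0.98,0.39,-0.1],"yaw": 0,"gripper": 1},
    {"travel": [0.98,0.39,-0.1],"yaw": 0,"gripper": 1},
    {"travel": [0.98,0.39,-0.1],"yaw": 0,"gripper": 1},
  ],
)

```text
t: 17.6
eef_pos: [0.5575, 0.2841, 0.1548]
tool_rot: [1.787, 2.02, -0.496]
force: [0.6, 0.7, 0.5]
finger_gap: 1.006
grasp_force: 0.0
```

>>> apply_moves(
  commands=[
    {"travel": [0.98,0.39,-0.1],"yaw": 0,"gripper": 1},
    {"travel": [0.98,0.39,-0.1],"yaw": 0,"gripper": 1},
    {"travel": [0.9,0.39,-0.1],"yaw": 0,"gripper": 1},
  ],
)

```text
t: 17.9
eef_pos: [0.5785, 0.3524, 0.1243]
tool_rot: [1.787, 2.02, -0.496]
force: [0.1, -0.2, 0.3]
finger_gap: 0.997
grasp_force: 0.0
```

```bash
python3 -c "
from h import *
plan([.579,.353,.125],7)
legs([.5867,.2913,.0217])
a=snap('scene','s2')['color'][60:240,340:540,::-1]
cv2.imwrite('pics/s2c.png',cv2.resize(cv2.convertScaleAbs(a,alpha=1.5),None,fx=3.3,fy=3.3,interpolation=cv2.INTER_CUBIC))"
```

```text
t 17.9 pos [0.5785 0.3524 0.1243] yang 6.97 zaxis [ 0.06  -0.51  -0.858] F [ 0.1 -0.2  0.3] gap 0.997 gf 0.0 q [ 0.75  0.83  0.45  1.53 -0.43  2.27]
travel [ 0.    0.02 -0.04]
yaw units -0.01
[-0.01  0.04  4.79] 5 rows of [-0.002  0.008  0.958]
```

View pics/s2c.png

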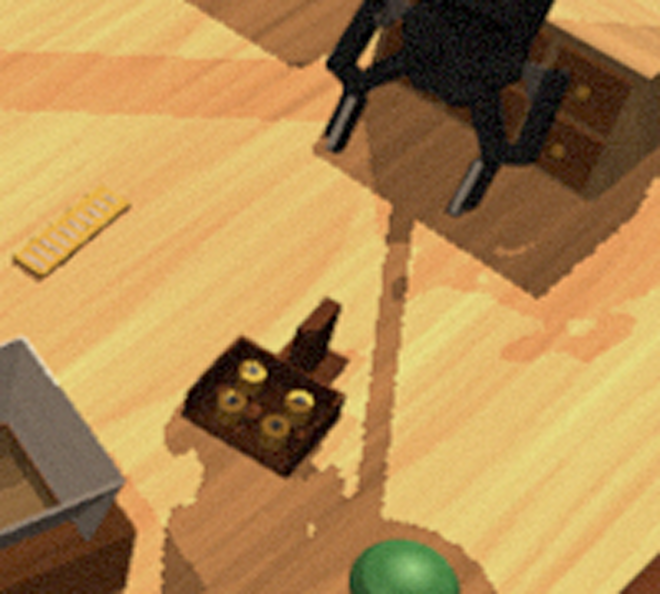

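Fingers straddle the approach line; fin top at about crop (327,305), tray unmoved with all four bushes standing. Descend and grip.

>>> apply_moves(
  commands=[
    {"travel": [0,0,0.96],"yaw": 0,"gripper": 1},
    {"travel": [0,0,0.96],"yaw": 0,"gripper": 1},
    {"travel": [0,0,0.96],"yaw": 0,"gripper": 1},
    {"travel": [0,0,0.96],"yaw": 0,"gripper": 1},
    {"travel": [0,0,0.95],"yaw": 0,"gripper": 1},
    {"travel": [0,0,0],"yaw": 0,"gripper": -1},
    {"travel": [0,0,0],"yaw": 0,"gripper": -1},
    {"travel": [0,0,0],"yaw": 0,"gripper": -1},
    {"travel": [0,0,0],"yaw": 0,"gripper": -1},
    {"travel": [0,0,0],"yaw": 0,"gripper": -1},
  ],
  squeeze=70,
)

```text
t: 18.95
eef_pos: [0.5862, 0.2914, 0.0234]
tool_rot: [1.786, 2.02, -0.493]
force: [-3.4, -0.2, 6.4]
finger_gap: 0.156
grasp_force: 68.9
```

```bash
python3 -c "
from h import *
plan([.5867,.2913,.0217],7)
a=snap('scene','s3')['color'][90:240,340:540,::-1]
cv2.imwrite('pics/s3c.png',cv2.resize(cv2.convertScaleAbs(a,alpha=1.7),None,fx=3.3,fy=3.3,interpolation=cv2.INTER_CUBIC))"
```

```text
t 18.95 pos [0.5862 0.2914 0.0234] yang 7.01 zaxis [ 0.062 -0.509 -0.859] F [-3.4 -0.2  6.4] gap 0.156 gf 68.9 q [ 0.68  0.83  0.18  1.22 -0.45  2.19]
travel [0.03 0.02 0.06]
yaw units 0.0
```

View pics/s3c.png

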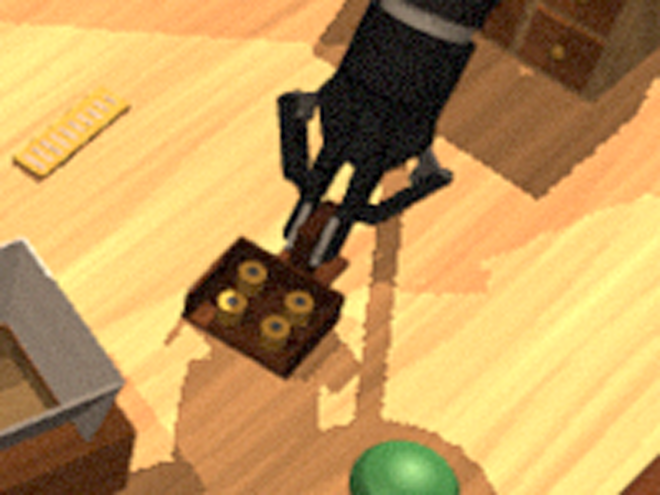

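```bash
cat > dump.py <<'E'
from h import *
np.set_printoptions(precision=3,suppress=True)
s=r.sense(); M=Ro.from_rotvec(s['tool_rot']).as_matrix(); P=s['eef_pos']
xt=np.array([.122,-.9925,0]); xt/=np.linalg.norm(xt); yt=np.cross([0,0,1],xt)
tg=np.array([.586,.297,.040]); lip=tg+.092*xt-[0,0,.036]
L=M.T@(lip-P); dR=Ro.from_rotvec([0,0,-.08]).as_matrix(); print('per-row shift units',(L-dR@L)/.025)
u=np.array([-.2706,-.9627,0]); v=np.array([-u[1],u[0],0]); C=np.array([.5377,.0172,.116])
lipw=C+[0,0,.039]+.012*xt*0
pts={'lipL':lip+.044*yt-[0,0,.004],'lipR':lip-.044*yt-[0,0,.004],'bkL':lip-.072*xt+.044*yt-[0,0,.004],'bkR':lip-.072*xt-.044*yt-[0,0,.004],'tail':tg-.02*xt-[0,0,.04]}
for ph in range(0,181,20):
    Rw=M@Ro.from_rotvec([0,0,-np.radians(ph)]).as_matrix()@M.T
    print(ph,'noseslope',np.degrees(np.arcsin(-(Rw@xt)[2])).round(1),'nose dir',(Rw@xt)[:2]@u[:2],(Rw@xt)[:2]@v[:2],'TCP',lipw-Rw@(lip-P),'low',{k:(np.array([(Rw@(q-lip))@u,(Rw@(q-lip))@v,(lipw+Rw@(q-lip))[2]])*1000).round(0).tolist() for k,q in pts.items()})
legs(P+[0,0,.16],lipw-(lip-P))
E
python3 dump.py
```

```text
per-row shift units [-0.01  -0.206  0.   ]
0 noseslope -0.0 nose dir 0.9224941099232165 0.3860314328613314 TCP [0.527 0.103 0.174] low {'lipL': [-17.0, 41.0, 151.0], 'lipR': [17.0, -41.0, 151.0], 'bkL': [-83.0, 13.0, 151.0], 'bkR': [-49.0, -68.0, 151.0], 'tail': [-103.0, -43.0, 151.0]}
20 noseslope 1.5 nose dir 0.7680510980244372 0.6398501222195541 TCP [0.505 0.097 0.176] low {'lipL': [-28.0, 33.0, 143.0], 'lipR': [28.0, -34.0, 159.0], 'bkL': [-83.0, -14.0, 145.0], 'bkR': [-27.0, -80.0, 161.0], 'tail': [-86.0, -72.0, 154.0]}
40 noseslope 5.9 nose dir 0.5501541712245157 0.8287014442244436 TCP [0.487 0.085 0.182] low {'lipL': [-35.0, 21.0, 137.0], 'lipR': [36.0, -23.0, 166.0], 'bkL': [-74.0, -39.0, 144.0], 'bkR': [-3.0, -82.0, 173.0], 'tail': [-61.0, -94.0, 163.0]}
60 noseslope 12.7 nose dir 0.29508491471166687 0.9298071422935368 TCP [0.475 0.069 0.191] low {'lipL': [-37.0, 6.0, 132.0], 'lipR': [40.0, -9.0, 171.0], 'bkL': [-58.0, -61.0, 148.0], 'bkR': [19.0, -76.0, 187.0], 'tail': [-32.0, -105.0, 176.0]}
80 noseslope 21.3 nose dir 0.033608445242644676 0.9309723770785172 TCP [0.47  0.05
[... 791 characters left out ...]
, 40.0, 167.0], 'bkL': [29.0, -69.0, 194.0], 'bkR': [48.0, 12.0, 223.0], 'tail': [59.0, -44.0, 240.0]}
160 noseslope 58.6 nose dir -0.5109278740650516 0.10456997573695302 TCP [ 0.519 -0.006  0.238] low {'lipL': [7.0, -42.0, 145.0], 'lipR': [-1.0, 44.0, 161.0], 'bkL': [44.0, -50.0, 207.0], 'bkR': [36.0, 36.0, 222.0], 'tail': [61.0, -11.0, 249.0]}
180 noseslope 61.6 nose dir -0.4385668836385079 -0.18360180107310312 TCP [ 0.541 -0.007  0.24 ] low {'lipL': [20.0, -39.0, 153.0], 'lipR': [-14.0, 42.0, 153.0], 'bkL': [52.0, -26.0, 216.0], 'bkR': [18.0, 55.0, 216.0], 'tail': [52.0, 22.0, 252.0]}
[-3.28 -0.   -5.5 ] 6 rows of [-0.546 -0.    -0.916]
[-5.99 -3.28  3.99] 6 rows of [-0.999 -0.547  0.666]
```

>>> apply_moves(
  commands=[
    {"travel": [0,0,0],"yaw": 0,"gripper": -1},
    {"travel": [-0.27,0,-0.46],"yaw": 0,"gripper": -1},
    {"travel": [-0.27,0,-0.46],"yaw": 0,"gripper": -1},
    {"travel": [-0.55,0,-0.92],"yaw": 0,"gripper": -1},
  ],
  squeeze=115,
)

```text
t: 19.4
eef_pos: [0.5844, 0.2895, 0.0749]
tool_rot: [1.786, 2.02, -0.502]
force: [0.8, 0.7, -1.6]
finger_gap: 0.148
grasp_force: 112.0
```

```bash
python3 -c "
from h import *
plan([.5867,.2913,.0217],7)
a=snap('scene','s4')['color'][90:240,340:540,::-1]
cv2.imwrite('pics/s4c.png',cv2.resize(cv2.convertScaleAbs(a,alpha=1.7),None,fx=3.3,fy=3.3,interpolation=cv2.INTER_CUBIC))
v=np.array([.9627,-.2706,0]);u=np.array([-.2706,-.9627,0])
d=np.array([.527,.103,.174])+.008*u-.02*v
print(d);legs(r.sense()['eef_pos']+[0,0,.1],d)"
```

```text
t 19.4 pos [0.5844 0.2895 0.0749] yang 6.94 zaxis [ 0.057 -0.512 -0.857] F [ 0.8  0.7 -1.6] gap 0.148 gf 112.0 q [ 0.68  0.79  0.23  1.32 -0.45  2.2 ]
travel [1.15 0.11 1.79]
yaw units -0.01
[0.5055812 0.1007104 0.174    ]
[-2.05  0.01 -3.43] 4 rows of [-0.513  0.001 -0.858]
[-6.   -4.15  3.91] 6 rows of [-0.999 -0.692  0.651]
```

View pics/s4c.png

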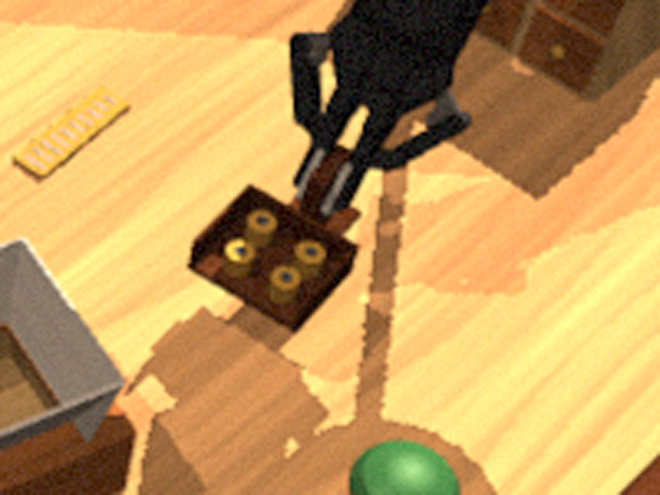

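>>> apply_moves(
  commands=[
    {"travel": [-0.51,0,-0.86],"yaw": 0,"gripper": -1},
    {"travel": [-0.51,0,-0.86],"yaw": 0,"gripper": -1},
    {"travel": [-0.51,0,-0.86],"yaw": 0,"gripper": -1},
    {"travel": [-0.51,0,-0.86],"yaw": 0,"gripper": -1},
    {"travel": [-0.3,-0.2,0.2],"yaw": 0,"gripper": -1},
    {"travel": [-0.6,-0.4,0.4],"yaw": 0,"gripper": -1},
    {"travel": [-0.7,-0.5,0.45],"yaw": 0,"gripper": -1},
    {"travel": [-0.7,-0.5,0.45],"yaw": 0,"gripper": -1},
    {"travel": [-0.7,-0.5,0.45],"yaw": 0,"gripper": -1},
    {"travel": [-0.7,-0.5,0.45],"yaw": 0,"gripper": -1},
    {"travel": [-0.7,-0.5,0.45],"yaw": 0,"gripper": -1},
    {"travel": [-0.7,-0.5,0.45],"yaw": 0,"gripper": -1},
    {"travel": [-0.6,-0.4,0.4],"yaw": 0,"gripper": -1},
    {"travel": [-0.3,-0.15,0.2],"yaw": 0,"gripper": -1},
    {"travel": [0,0,0],"yaw": 0,"gripper": -1},
  ],
)

```text
t: 20.95
eef_pos: [0.504, 0.0998, 0.1698]
tool_rot: [1.788, 2.018, -0.497]
force: [0.0, 0.1, -2.0]
finger_gap: 0.146
grasp_force: 112.3
```

```bash
python3 -c "
from h import *
plan([.5056,.1007,.174],7)
a=snap('scene','s5')['color'][70:250,240:460,::-1]
cv2.imwrite('pics/s5c.png',cv2.resize(cv2.convertScaleAbs(a,alpha=1.7),None,fx=3.3,fy=3.3,interpolation=cv2.INTER_CUBIC))"
```

```text
t 20.95 pos [0.504  0.0998 0.1698] yang 6.88 zaxis [ 0.059 -0.51  -0.858] F [ 0.   0.1 -2. ] gap 0.146 gf 112.3 q [ 0.5   0.41 -0.2   1.17 -0.5   2.  ]
travel [-0.06  0.07 -0.16]
yaw units -0.03
```

View pics/s5c.png

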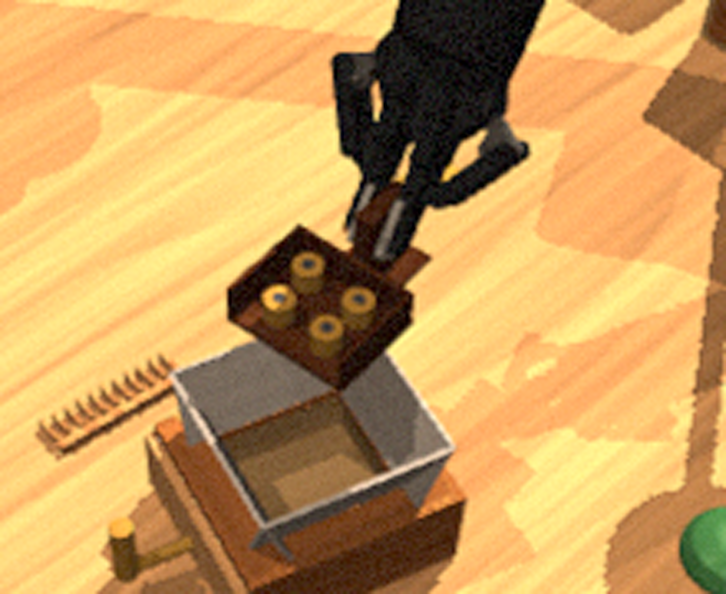

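>>> apply_moves(
  commands=[
    {"travel": [-0.07,-0.13,-0.16],"yaw": -1,"gripper": -1},
    {"travel": [-0.01,-0.21,0],"yaw": -1,"gripper": -1},
    {"travel": [-0.01,-0.21,0],"yaw": -1,"gripper": -1},
    {"travel": [-0.01,-0.21,0],"yaw": -1,"gripper": -1},
    {"travel": [-0.01,-0.21,0],"yaw": -1,"gripper": -1},
    {"travel": [-0.01,-0.21,0],"yaw": -1,"gripper": -1},
    {"travel": [-0.01,-0.21,0],"yaw": -1,"gripper": -1},
    {"travel": [-0.01,-0.21,0],"yaw": -1,"gripper": -1},
    {"travel": [-0.01,-0.21,0],"yaw": -1,"gripper": -1},
    {"travel": [-0.01,-0.21,0],"yaw": -1,"gripper": -1},
    {"travel": [-0.01,-0.21,0],"yaw": -1,"gripper": -1},
    {"travel": [-0.01,-0.21,0],"yaw": -1,"gripper": -1},
    {"travel": [-0.01,-0.21,0],"yaw": -1,"gripper": -1},
  ],
)

```text
t: 22.3
eef_pos: [0.4548, 0.0683, 0.1906]
tool_rot: [0.578, 2.817, -0.753]
force: [0.0, 0.0, -2.4]
finger_gap: 0.151
grasp_force: 112.3
```

```bash
python3 -c "
from h import *
plan([.454,.066,.191])"
```

```text
t 22.3 pos [0.4548 0.0683 0.1906] yang 62.9 zaxis [ 0.061 -0.509 -0.859] F [ 0.   0.  -2.4] gap 0.151 gf 112.3 q [ 0.49  0.3  -0.32  1.16 -0.5   0.95]
travel [-0.   -0.09  0.03]
```

Right on plan (60°). Continue to 180°.

>>> apply_moves(
  commands=[
    {"travel": [-0.01,-0.21,0],"yaw": -1,"gripper": -1},
    {"travel": [-0.01,-0.21,0],"yaw": -1,"gripper": -1},
    {"travel": [-0.01,-0.21,0],"yaw": -1,"gripper": -1},
    {"travel": [-0.01,-0.21,0],"yaw": -1,"gripper": -1},
    {"travel": [-0.01,-0.21,0],"yaw": -1,"gripper": -1},
    {"travel": [-0.01,-0.21,0],"yaw": -1,"gripper": -1},
    {"travel": [-0.01,-0.21,0],"yaw": -1,"gripper": -1},
    {"travel": [-0.01,-0.21,0],"yaw": -1,"gripper": -1},
    {"travel": [-0.01,-0.21,0],"yaw": -1,"gripper": -1},
    {"travel": [-0.01,-0.21,0],"yaw": -1,"gripper": -1},
    {"travel": [-0.01,-0.21,0],"yaw": -1,"gripper": -1},
    {"travel": [-0.01,-0.21,0],"yaw": -1,"gripper": -1},
    {"travel": [-0.01,-0.21,0],"yaw": -1,"gripper": -1},
    {"travel": [-0.01,-0.21,0],"yaw": -1,"gripper": -1},
    {"travel": [-0.01,-0.21,0],"yaw": -1,"gripper": -1},
    {"travel": [-0.01,-0.21,0],"yaw": -1,"gripper": -1},
    {"travel": [-0.01,-0.21,0],"yaw": -1,"gripper": -1},
    {"travel": [-0.01,-0.21,0],"yaw": -1,"gripper": -1},
    {"travel": [-0.01,-0.21,0],"yaw": -1,"gripper": -1},
    {"travel": [-0.01,-0.21,0],"yaw": -1,"gripper": -1},
  ],
)

```text
t: 24.3
eef_pos: [0.4904, -0.0061, 0.2374]
tool_rot: [1.583, -2.325, 0.69]
force: [0.4, -0.9, -1.4]
finger_gap: 0.145
grasp_force: 112.5
```

>>> apply_moves(
  commands=[
    {"travel": [-0.01,-0.21,0],"yaw": -1,"gripper": -1},
    {"travel": [-0.01,-0.21,0],"yaw": -1,"gripper": -1},
    {"travel": [-0.01,-0.21,0],"yaw": -1,"gripper": -1},
    {"travel": [-0.01,-0.21,0],"yaw": -1,"gripper": -1},
    {"travel": [-0.01,-0.21,0],"yaw": -1,"gripper": -1},
    {"travel": [-0.01,-0.21,0],"yaw": -1,"gripper": -1},
    {"travel": [0,0,0],"yaw": 0,"gripper": -1},
  ],
)

```text
t: 25.0
eef_pos: [0.5216, -0.0091, 0.2412]
tool_rot: [2.027, -1.832, 0.57]
force: [0.1, 0.2, -1.3]
finger_gap: 0.144
grasp_force: 112.5
```

```bash
python3 -c "
from h import *
plan([.541,-.007,.24])
a=snap('scene','s6')['color'][70:290,240:460,::-1]; b=snap('top','t6')['color'][190:300,240:360,::-1]
a=cv2.resize(cv2.convertScaleAbs(a,alpha=1.7),None,fx=2.2,fy=2.2,interpolation=cv2.INTER_CUBIC)
b=cv2.resize(cv2.convertScaleAbs(b,alpha=1.7),(300,275),interpolation=cv2.INTER_CUBIC)
c=np.zeros((484,800,3),np.uint8);c[:,:484]=a;c[:275,490:790]=b
cv2.imwrite('pics/s6c.png',c)"
```

```text
t 25.0 pos [ 0.5216 -0.0091  0.2412] yang -174.06 zaxis [ 0.062 -0.509 -0.858] F [ 0.1  0.2 -1.3] gap 0.144 gf 112.5 q [ 0.3   0.3  -0.18  1.2  -0.53 -1.34]
travel [-0.03 -0.78  0.05]
```

View pics/s6c.png

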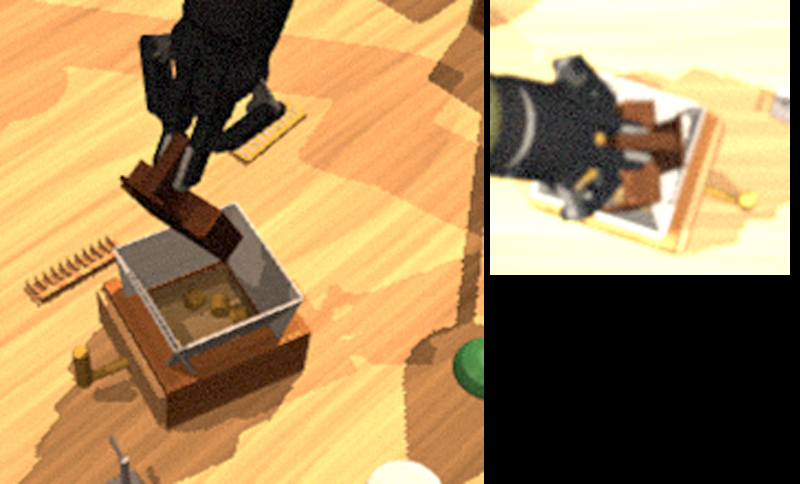

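>>> apply_moves(
  commands=[
    {"travel": [0,0.21,0],"yaw": 1,"gripper": -1},
    {"travel": [0,0.21,0],"yaw": 1,"gripper": -1},
    {"travel": [0,0.21,0],"yaw": 1,"gripper": -1},
    {"travel": [0,0.21,0],"yaw": 1,"gripper": -1},
    {"travel": [0,0.21,0],"yaw": 1,"gripper": -1},
    {"travel": [0,0.21,0],"yaw": 1,"gripper": -1},
    {"travel": [0,0.21,0],"yaw": 1,"gripper": -1},
    {"travel": [0,0.21,0],"yaw": 1,"gripper": -1},
    {"travel": [0,0.21,0],"yaw": 1,"gripper": -1},
    {"travel": [0,0.21,0],"yaw": 1,"gripper": -1},
    {"travel": [0,0.21,0],"yaw": 1,"gripper": -1},
    {"travel": [0,0.21,0],"yaw": 1,"gripper": -1},
    {"travel": [0,0.21,0],"yaw": 1,"gripper": -1},
    {"travel": [0,0.21,0],"yaw": 1,"gripper": -1},
    {"travel": [0,0.21,0],"yaw": 1,"gripper": -1},
    {"travel": [0,0.21,0],"yaw": 1,"gripper": -1},
    {"travel": [0,0.21,0],"yaw": 1,"gripper": -1},
    {"travel": [0,0.21,0],"yaw": 1,"gripper": -1},
    {"travel": [0,0.21,0],"yaw": 1,"gripper": -1},
    {"travel": [0,0.21,0],"yaw": 1,"gripper": -1},
  ],
)

```text
t: 27.1
eef_pos: [0.4464, 0.0387, 0.2072]
tool_rot: [-0.1, 2.984, -0.822]
force: [-0.1, -0.4, -1.3]
finger_gap: 0.147
grasp_force: 112.6
```

>>> apply_moves(
  commands=[
    {"travel": [0,0.21,0],"yaw": 1,"gripper": -1},
    {"travel": [0,0.21,0],"yaw": 1,"gripper": -1},
    {"travel": [0,0.21,0],"yaw": 1,"gripper": -1},
    {"travel": [0,0.21,0],"yaw": 1,"gripper": -1},
    {"travel": [0,0.21,0],"yaw": 1,"gripper": -1},
    {"travel": [0,0.21,0],"yaw": 1,"gripper": -1},
    {"travel": [0,0.21,0],"yaw": 1,"gripper": -1},
    {"travel": [0,0.21,0],"yaw": 1,"gripper": -1},
    {"travel": [0,0.21,0],"yaw": 1,"gripper": -1},
    {"travel": [0,0.21,0],"yaw": 1,"gripper": -1},
    {"travel": [0,0.21,0],"yaw": 1,"gripper": -1},
    {"travel": [0,0.21,0],"yaw": 1,"gripper": -1},
    {"travel": [0,0.21,0],"yaw": 1,"gripper": -1},
    {"travel": [0,0.21,0],"yaw": 1,"gripper": -1},
    {"travel": [0,0.21,0],"yaw": 1,"gripper": -1},
    {"travel": [0,0.21,0],"yaw": 1,"gripper": -1},
    {"travel": [0,0.21,0],"yaw": 1,"gripper": -1},
    {"travel": [0,0.21,0],"yaw": 1,"gripper": -1},
    {"travel": [0,0.21,0],"yaw": 1,"gripper": -1},
  ],
)

```text
t: 29.0
eef_pos: [0.5025, 0.1016, 0.1737]
tool_rot: [1.791, 2.015, -0.494]
force: [0.2, 0.2, -0.4]
finger_gap: 0.146
grasp_force: 112.6
```

```bash
python3 -c "
from h import *
plan([.5862,.2914,.06],6.97)
legs([.5862,.280,.16],[.5862,.2914,.045],[.5862,.2914,.0234])"
```

```text
t 29.0 pos [0.5025 0.1016 0.1737] yang 6.76 zaxis [ 0.061 -0.51  -0.858] F [ 0.2  0.2 -0.4] gap 0.146 gf 112.6 q [ 0.5   0.41 -0.2   1.18 -0.5   2.01]
travel [8.47 4.22 0.24]
yaw units -0.05
[ 6.02  4.16 -2.96] 7 rows of [ 0.861  0.595 -0.423]
[2.75 0.05 3.72] 4 rows of [0.687 0.013 0.929]
[ 0.44 -0.    0.74] 1 rows of [ 0.444 -0.     0.741]
```

>>> apply_moves(
  commands=[
    {"travel": [0.86,0.6,-0.42],"yaw": 0,"gripper": -1},
    {"travel": [0.86,0.6,-0.42],"yaw": 0,"gripper": -1},
    {"travel": [0.86,0.6,-0.42],"yaw": 0,"gripper": -1},
    {"travel": [0.86,0.6,-0.42],"yaw": 0,"gripper": -1},
    {"travel": [0.86,0.6,-0.42],"yaw": 0,"gripper": -1},
    {"travel": [0.86,0.6,-0.42],"yaw": 0,"gripper": -1},
    {"travel": [0.86,0.6,-0.42],"yaw": -0.05,"gripper": -1},
    {"travel": [0.69,0.01,0.93],"yaw": 0,"gripper": -1},
    {"travel": [0.69,0.01,0.93],"yaw": 0,"gripper": -1},
    {"travel": [0.69,0.01,0.93],"yaw": 0,"gripper": -1},
    {"travel": [0.69,0.01,0.93],"yaw": 0,"gripper": -1},
    {"travel": [0.15,0,0.25],"yaw": 0,"gripper": -1},
    {"travel": [0.15,0,0.25],"yaw": 0,"gripper": -1},
    {"travel": [0.1,0,0.2],"yaw": 0,"gripper": -1},
    {"travel": [0,0,0],"yaw": 0,"gripper": -1},
  ],
)

```text
t: 30.5
eef_pos: [0.5855, 0.2906, 0.0243]
tool_rot: [1.783, 2.023, -0.496]
force: [-0.1, -0.4, -1.0]
finger_gap: 0.146
grasp_force: 112.7
```

```bash
python3 -c "
from h import *
plan([.5862,.2914,.0234],6.97)"
```

```text
t 30.5 pos [0.5855 0.2906 0.0243] yang 7.14 zaxis [ 0.061 -0.51  -0.858] F [-0.1 -0.4 -1. ] gap 0.146 gf 112.7 q [ 0.68  0.83  0.18  1.22 -0.45  2.19]
travel [0.04 0.03 0.02]
yaw units 0.04
```

>>> apply_moves(
  commands=[
    {"travel": [0.02,0,0.04],"yaw": 0,"gripper": -1},
    {"travel": [0,0,0],"yaw": 0,"gripper": -0.6},
    {"travel": [0,0,0],"yaw": 0,"gripper": 0.3},
    {"travel": [0,0,0],"yaw": 0,"gripper": 1},
    {"travel": [0,0,0],"yaw": 0,"gripper": 1},
    {"travel": [0,0,0],"yaw": 0,"gripper": 1},
    {"travel": [0,0,0],"yaw": 0,"gripper": 1},
    {"travel": [0,0,-0.5],"yaw": 0,"gripper": 1},
    {"travel": [0,0,-1],"yaw": 0,"gripper": 1},
    {"travel": [0,0,-1],"yaw": 0,"gripper": 1},
    {"travel": [0,0,-1],"yaw": 0,"gripper": 1},
    {"travel": [0,0,-1],"yaw": 0,"gripper": 1},
  ],
)

```text
t: 31.7
eef_pos: [0.5783, 0.3482, 0.1201]
tool_rot: [1.783, 2.023, -0.498]
force: [-0.0, -0.7, -0.3]
finger_gap: 0.999
grasp_force: 0.0
```

Run:
```python
from h import *
np.set_printoptions(precision=4,suppress=True)
plan([.5862,.2914,.0234],6.97)
T=snap('top','t7');S=snap('scene','s7')
def cloud(c):
    v,u=np.mgrid[0:480,0:640]; z=c['range_z']; X=np.stack([(u-c['cx'])/c['fx']*z,(v-c['cy'])/c['fy']*z,z],-1); return (X-c['t'])@c['R']
u=np.array([-.2706,-.9627,0]);v=np.array([.9627,-.2706,0]);C=np.array([.5377,.0172,0])
for n,c in(('T',T),('S',S)):
    W=cloud(c); d=W-C; a,b=d@u,d@v; z=W[...,2]
    m=(abs(a)<45)&(abs(a)<.06)&(abs(b)<.06)&(z<.06)&(z>0)
    bm=m&(z>.022)&(z<.045); print(n,'inside',m.sum(),np.percentile(z[m],[5,50,95]),'bush px',bm.sum())
    k,l,st,ce=cv2.connectedComponentsWithStats(bm.astype(np.uint8)); print([(st[i,4],W[l==i].mean(0).round(3)) for i in range(1,k) if st[i,4]>4])
# tray: compare range before/after in top
W=cloud(T); col=T['color'].astype(int)
m=(abs(W[...,0]-.59)<.08)&(abs(W[...,1]-.25)<.1)&(col.sum(-1)<170)&(W[...,2]<.07)
W0=cloud(load('top0'));c0=load('top0')['color'].astype(int);m0=(abs(W0[...,0]-.59)<.08)&(abs(W0[...,1]-.25)<.1)&(c0.sum(-1)<170)&(W0[...,2]<.07)
for a,b in((m0,W0),(m,W)): print(a.sum(),b[a].mean(0))
# bay floor plane fit
t=np.array([.122,-.9925,0]);y=np.array([.9925,.122,0]);d=W-[.586,.297,0]
f=(d@t>.035)&(d@t<.085)&(abs(d@y)<.032)&(W[...,2]<.02); A=np.c_[d[f]@t,d[f]@y,np.ones(f.sum())]; print(f.sum(),np.linalg.lstsq(A,W[f][:,2],rcond=None)[0])
```

```text
t 31.7 pos [0.5783 0.3482 0.1201] yang 7.16 zaxis [ 0.06  -0.51  -0.858] F [-0.  -0.7 -0.3] gap 0.999 gf 0.0 q [ 0.74  0.83  0.43  1.51 -0.43  2.26]
travel [0.02 0.05 4.5 ]
yaw units 0.04
T inside 1146 [0.0083 0.0126 0.0307] bush px 164
[(np.int32(142), array([0.546, 0.051, 0.029])), (np.int32(22), array([0.508, 0.038, 0.03 ]))]
S inside 1063 [0.011  0.0187 0.0411] bush px 454
[(np.int32(454), array([0.511, 0.049, 0.031]))]
601 [0.5889 0.2577 0.0131]
923 [0.5925 0.2494 0.0092]
460 [ 0.0042 -0.0029  0.0024]
```

```bash
python3 -c "
from h import *
legs([.53,.25,.30],[.45,-.15,.36],[.30,-.40,.48],[.09,-.56,.66])"
```

```text
[-6.85 -2.47 -4.21] 7 rows of [-0.978 -0.353 -0.602]
[-14.53  -5.2    5.83] 15 rows of [-0.968 -0.346  0.388]
[-10.33  -7.21   0.54] 11 rows of [-0.939 -0.656  0.049]
[-8.22 -9.14 -3.5 ] 10 rows of [-0.822 -0.914 -0.35 ]
```

>>> apply_moves(
  commands=[
    {"travel": [-0.98,-0.35,-0.6],"yaw": 0,"gripper": 1},
    {"travel": [-0.98,-0.35,-0.6],"yaw": 0,"gripper": 1},
    {"travel": [-0.98,-0.35,-0.6],"yaw": 0,"gripper": 1},
    {"travel": [-0.98,-0.35,-0.6],"yaw": 0,"gripper": 1},
    {"travel": [-0.98,-0.35,-0.6],"yaw": 0,"gripper": 1},
    {"travel": [-0.98,-0.35,-0.6],"yaw": 0,"gripper": 1},
    {"travel": [-0.98,-0.35,-0.6],"yaw": 0,"gripper": 1},
    {"travel": [-0.97,-0.35,0.39],"yaw": 0,"gripper": 1},
    {"travel": [-0.97,-0.35,0.39],"yaw": 0,"gripper": 1},
    {"travel": [-0.97,-0.35,0.39],"yaw": 0,"gripper": 1},
    {"travel": [-0.97,-0.35,0.39],"yaw": 0,"gripper": 1},
    {"travel": [-0.97,-0.35,0.39],"yaw": 0,"gripper": 1},
    {"travel": [-0.97,-0.35,0.39],"yaw": 0,"gripper": 1},
    {"travel": [-0.97,-0.35,0.39],"yaw": 0,"gripper": 1},
    {"travel": [-0.97,-0.35,0.39],"yaw": 0,"gripper": 1},
    {"travel": [-0.97,-0.35,0.39],"yaw": 0,"gripper": 1},
    {"travel": [-0.97,-0.35,0.39],"yaw": 0,"gripper": 1},
    {"travel": [-0.97,-0.35,0.39],"yaw": 0,"gripper": 1},
    {"travel": [-0.97,-0.35,0.39],"yaw": 0,"gripper": 1},
    {"travel": [-0.97,-0.35,0.39],"yaw": 0,"gripper": 1},
  ],
)

```text
t: 33.8
eef_pos: [0.4582, -0.1008, 0.3503]
tool_rot: [1.783, 2.024, -0.499]
force: [-0.3, 0.1, 0.5]
finger_gap: 1.0
grasp_force: 0.0
```

>>> apply_moves(
  commands=[
    {"travel": [-0.97,-0.35,0.39],"yaw": 0,"gripper": 1},
    {"travel": [-0.97,-0.35,0.39],"yaw": 0,"gripper": 1},
    {"travel": [-0.94,-0.66,0.05],"yaw": 0,"gripper": 1},
    {"travel": [-0.94,-0.66,0.05],"yaw": 0,"gripper": 1},
    {"travel": [-0.94,-0.66,0.05],"yaw": 0,"gripper": 1},
    {"travel": [-0.94,-0.66,0.05],"yaw": 0,"gripper": 1},
    {"travel": [-0.94,-0.66,0.05],"yaw": 0,"gripper": 1},
    {"travel": [-0.94,-0.66,0.05],"yaw": 0,"gripper": 1},
    {"travel": [-0.94,-0.66,0.05],"yaw": 0,"gripper": 1},
    {"travel": [-0.94,-0.66,0.05],"yaw": 0,"gripper": 1},
    {"travel": [-0.94,-0.66,0.05],"yaw": 0,"gripper": 1},
    {"travel": [-0.94,-0.66,0.05],"yaw": 0,"gripper": 1},
    {"travel": [-0.94,-0.66,0.05],"yaw": 0,"gripper": 1},
    {"travel": [-0.82,-0.91,-0.35],"yaw": 0,"gripper": 1},
    {"travel": [-0.82,-0.91,-0.35],"yaw": 0,"gripper": 1},
    {"travel": [-0.82,-0.91,-0.35],"yaw": 0,"gripper": 1},
    {"travel": [-0.82,-0.91,-0.35],"yaw": 0,"gripper": 1},
    {"travel": [-0.82,-0.91,-0.35],"yaw": 0,"gripper": 1},
    {"travel": [-0.82,-0.91,-0.35],"yaw": 0,"gripper": 1},
    {"travel": [-0.82,-0.91,-0.35],"yaw": 0,"gripper": 1},
  ],
)

```text
t: 35.8
eef_pos: [0.1498, -0.5135, 0.6077]
tool_rot: [1.784, 2.024, -0.497]
force: [0.5, -0.3, 0.7]
finger_gap: 1.0
grasp_force: 0.0
```

>>> apply_moves(
  commands=[
    {"travel": [-0.82,-0.91,-0.35],"yaw": 0,"gripper": 1},
    {"travel": [-0.82,-0.91,-0.35],"yaw": 0,"gripper": 1},
    {"travel": [-0.82,-0.91,-0.35],"yaw": 0,"gripper": 1},
    {"travel": [-0.7,0,1],"yaw": 0,"gripper": 1},
    {"travel": [-0.7,0,1],"yaw": 0,"gripper": 1},
    {"travel": [-0.7,0,1],"yaw": 0,"gripper": 1},
    {"travel": [-0.7,0,1],"yaw": 0,"gripper": 1},
  ],
)

```text
t: 36.5
eef_pos: [0.1017, -0.6724, 0.6108]
tool_rot: [1.785, 2.024, -0.497]
force: [1.0, -1.5, 0.4]
finger_gap: 1.0
grasp_force: 0.0
```

```bash
python3 -c "
from h import *
plan([.10,-.75,.3],7)"
```

```text
t 36.5 pos [ 0.1017 -0.6724  0.6108] yang 7.1 zaxis [ 0.059 -0.508 -0.859] F [ 1.  -1.5  0.4] gap 1.0 gf 0.0 q [-1.41  0.23  0.68  1.48 -0.02  0.03]
travel [ 3.72 -0.39 12.25]
yaw units 0.02
```

```bash
python3 -c "
from h import *
legs([.063,-.42,.33],[.048,-.32,.33])"
```

```text
[14.52 -0.23  4.42] 15 rows of [ 0.968 -0.016  0.295]
[ 3.47 -0.1  -2.07] 4 rows of [ 0.868 -0.025 -0.517]
```

>>> apply_moves(
  commands=[
    {"travel": [0.97,-0.02,0.3],"yaw": 0,"gripper": 1},
    {"travel": [0.97,-0.02,0.3],"yaw": 0,"gripper": 1},
    {"travel": [0.97,-0.02,0.3],"yaw": 0,"gripper": 1},
    {"travel": [0.97,-0.02,0.3],"yaw": 0,"gripper": 1},
    {"travel": [0.97,-0.02,0.3],"yaw": 0,"gripper": 1},
    {"travel": [0.97,-0.02,0.3],"yaw": 0,"gripper": 1},
    {"travel": [0.97,-0.02,0.3],"yaw": 0,"gripper": 1},
    {"travel": [0.97,-0.02,0.3],"yaw": 0,"gripper": 1},
    {"travel": [0.97,-0.02,0.3],"yaw": 0,"gripper": 1},
    {"travel": [0.97,-0.02,0.3],"yaw": 0,"gripper": 1},
    {"travel": [0.97,-0.02,0.3],"yaw": 0,"gripper": 1},
    {"travel": [0.97,-0.02,0.3],"yaw": 0,"gripper": 1},
    {"travel": [0.97,-0.02,0.3],"yaw": 0,"gripper": 1},
    {"travel": [0.97,-0.02,0.3],"yaw": 0,"gripper": 1},
    {"travel": [0.87,-0.02,-0.52],"yaw": 0,"gripper": 1},
    {"travel": [0.87,-0.02,-0.52],"yaw": 0,"gripper": 1},
    {"travel": [0.87,-0.02,-0.52],"yaw": 0,"gripper": 1},
  ],
)

```text
t: 38.2
eef_pos: [0.0531, -0.3595, 0.3463]
tool_rot: [1.785, 2.025, -0.496]
force: [-0.6, 0.6, 0.6]
finger_gap: 1.002
grasp_force: 0.0
```

```bash
python3 -c "
from h import *
plan([.048,-.32,.33],7)"
```

```text
t 38.2 pos [ 0.0531 -0.3595  0.3463] yang 7.12 zaxis [ 0.059 -0.508 -0.859] F [-0.6  0.6  0.6] gap 1.002 gf 0.0 q [-1.4  -0.46 -0.62  0.88 -0.03  0.04]
travel [ 1.7  -0.   -0.26]
yaw units 0.03
```

>>> apply_moves(
  commands=[
    {"travel": [0.87,-0.02,-0.52],"yaw": 0,"gripper": 1},
    {"travel": [0.87,-0.02,-0.52],"yaw": 0,"gripper": 1},
    {"travel": [0.87,-0.02,-0.52],"yaw": 0,"gripper": 1},
    {"travel": [0.87,-0.02,-0.52],"yaw": 0,"gripper": 1},
  ],
)

```text
t: 38.6
eef_pos: [0.0385, -0.2594, 0.3466]
tool_rot: [1.785, 2.024, -0.497]
force: [-0.2, -0.0, 1.0]
finger_gap: 1.003
grasp_force: 0.0
```

```bash
python3 -c "
from h import *
plan([.048,-.32,.33],7)"
```

```text
t 38.6 pos [ 0.0385 -0.2594  0.3466] yang 7.11 zaxis [ 0.059 -0.509 -0.859] F [-0.2 -0.   1. ] gap 1.003 gf 0.0 q [-1.37 -0.66 -0.66  1.03 -0.04  0.06]
travel [-1.77  0.08  1.83]
yaw units 0.02
```

>>> apply_moves(
  commands=[
    {"travel": [0.87,0,-0.52],"yaw": 0,"gripper": 1},
    {"travel": [0.87,0,-0.52],"yaw": 0,"gripper": 1},
    {"travel": [0.87,0,-0.52],"yaw": 0,"gripper": 1},
  ],
)

```text
t: 38.9
eef_pos: [0.0277, -0.1844, 0.3468]
tool_rot: [1.792, 2.017, -0.499]
force: [1.0, 0.3, 0.2]
finger_gap: 0.996
grasp_force: 0.0
```

```bash
python3 -c "
from h import *
plan([.048,-.32,.33],7)"
```

```text
t 38.9 pos [ 0.0277 -0.1844  0.3468] yang 6.71 zaxis [ 0.056 -0.51  -0.858] F [1.  0.3 0.2] gap 0.996 gf 0.0 q [-1.14 -0.81 -0.66  1.2  -0.16  0.27]
travel [-4.36  0.18  3.39]
yaw units -0.06
```

```bash
python3 -c "
from h import *
legs([.055,-.36,.14],[.040,-.26,.14])"
```

```text
[-1.86  0.3  10.74] 11 rows of [-0.169  0.027  0.977]
[ 3.47 -0.13 -2.07] 4 rows of [ 0.868 -0.032 -0.518]
```

>>> apply_moves(
  commands=[
    {"travel": [-0.17,0.03,0.98],"yaw": 0,"gripper": 1},
    {"travel": [-0.17,0.03,0.98],"yaw": 0,"gripper": 1},
    {"travel": [-0.17,0.03,0.98],"yaw": 0,"gripper": 1},
    {"travel": [-0.17,0.03,0.98],"yaw": 0,"gripper": 1},
    {"travel": [-0.17,0.03,0.98],"yaw": 0,"gripper": 1},
    {"travel": [-0.17,0.03,0.98],"yaw": 0,"gripper": 1},
    {"travel": [-0.17,0.03,0.98],"yaw": 0,"gripper": 1},
    {"travel": [-0.17,0.03,0.98],"yaw": 0,"gripper": 1},
    {"travel": [-0.17,0.03,0.98],"yaw": 0,"gripper": 1},
    {"travel": [-0.17,0.03,0.98],"yaw": 0,"gripper": 1},
    {"travel": [-0.17,0.03,0.98],"yaw": 0,"gripper": 1},
  ],
)

```text
t: 40.0
eef_pos: [0.0587, -0.3612, 0.1392]
tool_rot: [1.784, 2.024, -0.497]
force: [0.1, -0.5, -0.3]
finger_gap: 1.001
grasp_force: 0.0
```

```bash
python3 -c "
from h import *
plan([.048,-.32,.14],7)"
```

```text
t 40.0 pos [ 0.0587 -0.3612  0.1392] yang 7.12 zaxis [ 0.059 -0.509 -0.859] F [ 0.1 -0.5 -0.3] gap 1.001 gf 0.0 q [-1.37 -0.3  -1.12  0.21 -0.04  0.06]
travel [ 1.43 -0.22 -0.89]
yaw units 0.03
```

>>> apply_moves(
  commands=[
    {"travel": [0.9,-0.03,-0.4],"yaw": 0,"gripper": 1},
    {"travel": [0.9,-0.03,-0.4],"yaw": 0,"gripper": 1},
    {"travel": [0.9,-0.03,-0.4],"yaw": 0,"gripper": 1},
    {"travel": [0.9,-0.03,-0.4],"yaw": 0,"gripper": 1},
    {"travel": [0.9,-0.03,-0.4],"yaw": 0,"gripper": 1},
  ],
)

```text
t: 40.5
eef_pos: [0.0393, -0.2389, 0.1242]
tool_rot: [1.786, 2.024, -0.497]
force: [-0.7, 0.1, 1.3]
finger_gap: 0.998
grasp_force: 0.0
```

```bash
python3 -c "
from h import *
plan([.048,-.32,.14],7)"
```

```text
t 40.5 pos [ 0.0393 -0.2389  0.1242] yang 7.09 zaxis [ 0.059 -0.508 -0.859] F [-0.7  0.1  1.3] gap 0.998 gf 0.0 q [-1.31 -0.63 -1.24  0.42 -0.07  0.12]
travel [-3.13 -0.06  1.13]
yaw units 0.02
```

>>> apply_moves(
  commands=[
    {"travel": [1,0,-0.2],"yaw": 0,"gripper": 1},
    {"travel": [1,0,-0.2],"yaw": 0,"gripper": 1},
    {"travel": [1,0,-0.2],"yaw": 0,"gripper": 1},
  ],
)

```text
t: 40.8
eef_pos: [0.0341, -0.1803, 0.1036]
tool_rot: [1.8, 2.022, -0.484]
force: [0.0, 0.5, -0.3]
finger_gap: 1.0
grasp_force: 0.0
```

```bash
python3 -c "
from h import *
plan([.048,-.32,.14],7)"
```

```text
t 40.8 pos [ 0.0341 -0.1803  0.1036] yang 6.66 zaxis [ 0.059 -0.499 -0.865] F [ 0.   0.5 -0.3] gap 1.0 gf 0.0 q [-0.93 -0.77 -1.28  0.59 -0.25  0.46]
travel [-5.59 -0.09  1.56]
yaw units -0.07
```

```bash
python3 -c "
from h import *
legs([.34,-.03,.30],[.20,.54,.43],[.22,.60,.48])"
```

```text
[-1.000e-02  1.286e+01 -9.070e+00] 13 rows of [-0.     0.989 -0.698]
[ 17.53  -2.91 -16.2 ] 18 rows of [ 0.974 -0.162 -0.9  ]
[ 0.98  1.07 -2.88] 3 rows of [ 0.326  0.358 -0.96 ]
```

>>> apply_moves(
  commands=[
    {"travel": [-0.3,0.5,-0.3],"yaw": 0,"gripper": 1},
    {"travel": [-0.3,0.6,-0.3],"yaw": 0,"gripper": 1},
    {"travel": [0,0.8,-0.6],"yaw": 0,"gripper": 1},
    {"travel": [0,0.99,-0.7],"yaw": 0,"gripper": 1},
    {"travel": [0,0.99,-0.7],"yaw": 0,"gripper": 1},
    {"travel": [0,0.99,-0.7],"yaw": 0,"gripper": 1},
    {"travel": [0,0.99,-0.7],"yaw": 0,"gripper": 1},
    {"travel": [0,0.99,-0.7],"yaw": 0,"gripper": 1},
    {"travel": [0,0.99,-0.7],"yaw": 0,"gripper": 1},
    {"travel": [0,0.99,-0.7],"yaw": 0,"gripper": 1},
    {"travel": [0,0.99,-0.7],"yaw": 0,"gripper": 1},
    {"travel": [0,0.99,-0.7],"yaw": 0,"gripper": 1},
  ],
)

```text
t: 42.0
eef_pos: [0.2698, -0.0774, 0.2552]
tool_rot: [1.81, 2.04, -0.47]
force: [-0.1, 0.2, 0.3]
finger_gap: 1.006
grasp_force: 0.0
```

```bash
python3 -c "
from h import *
plan([.34,-.03,.3],7)
legs([.20,.54,.43])"
```

```text
t 42.0 pos [ 0.2698 -0.0774  0.2552] yang 6.78 zaxis [ 0.055 -0.481 -0.875] F [-0.1  0.2  0.3] gap 1.006 gf 0.0 q [ 0.3  -0.17 -0.64  1.2  -0.5   1.77]
travel [ 0.49  3.01 -2.33]
yaw units -0.05
[ 18.36   0.12 -18.15] 19 rows of [ 0.966  0.007 -0.955]
```

>>> apply_moves(
  commands=[
    {"travel": [0.97,0.2,-0.95],"yaw": 0,"gripper": 1},
    {"travel": [0.97,0.2,-0.95],"yaw": 0,"gripper": 1},
    {"travel": [0.97,0.1,-0.95],"yaw": 0,"gripper": 1},
    {"travel": [0.97,0,-0.95],"yaw": 0,"gripper": 1},
    {"travel": [0.97,0,-0.95],"yaw": 0,"gripper": 1},
    {"travel": [0.97,0,-0.95],"yaw": 0,"gripper": 1},
    {"travel": [0.97,0,-0.95],"yaw": 0,"gripper": 1},
    {"travel": [0.97,0,-0.95],"yaw": 0,"gripper": 1},
    {"travel": [0.97,0,-0.95],"yaw": 0,"gripper": 1},
    {"travel": [0.97,0,-0.95],"yaw": 0,"gripper": 1},
    {"travel": [0.97,0,-0.95],"yaw": 0,"gripper": 1},
    {"travel": [0.97,0,-0.95],"yaw": 0,"gripper": 1},
    {"travel": [0.97,0,-0.95],"yaw": 0,"gripper": 1},
    {"travel": [0.97,0,-0.95],"yaw": 0,"gripper": 1},
    {"travel": [0.97,0,-0.95],"yaw": 0,"gripper": 1},
    {"travel": [0.97,0,-0.95],"yaw": 0,"gripper": 1},
    {"travel": [0.97,0,-0.95],"yaw": 0,"gripper": 1},
  ],
)

```text
t: 43.7
eef_pos: [0.2157, 0.4686, 0.3914]
tool_rot: [1.816, 2.049, -0.442]
force: [0.1, -0.3, -0.6]
finger_gap: 1.002
grasp_force: 0.0
```

```bash
python3 -c "
from h import *
plan([.22,.6,.48],7)"
```

```text
t 43.7 pos [0.2157 0.4686 0.3914] yang 7.01 zaxis [ 0.064 -0.463 -0.884] F [ 0.1 -0.3 -0.6] gap 1.002 gf 0.0 q [ 1.26  0.6   0.7   2.11 -0.2   2.76]
travel [ 2.94  0.84 -5.55]
yaw units 0.0
```

>>> apply_moves(
  commands=[
    {"travel": [0.7,0.3,-1],"yaw": 0,"gripper": 1},
    {"travel": [0.7,0.3,-1],"yaw": 0,"gripper": 1},
    {"travel": [0.7,0.3,-1],"yaw": 0,"gripper": 1},
    {"travel": [0.7,0.3,-1],"yaw": 0,"gripper": 1},
    {"travel": [0.7,0.3,-1],"yaw": 0,"gripper": 1},
    {"travel": [0.7,0.3,-1],"yaw": 0,"gripper": 1},
    {"travel": [0.7,0.3,-1],"yaw": 0,"gripper": 1},
    {"travel": [0.7,0.3,-1],"yaw": 0,"gripper": 1},
    {"travel": [0.7,0.3,-1],"yaw": 0,"gripper": 1},
    {"travel": [0.7,0.3,-1],"yaw": 0,"gripper": 1},
  ],
)

```text
t: 44.7
eef_pos: [0.2227, 0.5954, 0.3834]
tool_rot: [1.858, 2.15, -0.178]
force: [-0.1, -0.4, -0.3]
finger_gap: 1.002
grasp_force: 0.0
```

```bash
python3 -c "
from h import *
plan([.22,.6,.48],7)"
```

```text
t 44.7 pos [0.2227 0.5954 0.3834] yang 9.18 zaxis [ 0.139 -0.281 -0.95 ] F [-0.1 -0.4 -0.3] gap 1.002 gf 0.0 q [ 1.32  0.75  1.05  2.11 -0.21  2.77]
travel [-0.96  0.3  -3.74]
yaw units 0.48
```

>>> apply_moves(
  commands=[
    {"travel": [0.7,0.3,-1],"yaw": 0,"gripper": 1},
    {"travel": [0.7,0.3,-1],"yaw": 0,"gripper": 1},
    {"travel": [0.7,0.3,-1],"yaw": 0,"gripper": 1},
    {"travel": [0.7,0.3,-1],"yaw": 0,"gripper": 1},
    {"travel": [0.7,0.3,-1],"yaw": 0,"gripper": 1},
    {"travel": [0.7,0.3,-1],"yaw": 0,"gripper": 1},
    {"travel": [0.7,0.3,-1],"yaw": 0,"gripper": 1},
    {"travel": [0.7,0.3,-1],"yaw": 0,"gripper": 1},
    {"travel": [0.7,0.3,-1],"yaw": 0,"gripper": 1},
  ],
)

```text
t: 45.6
eef_pos: [0.2066, 0.6609, 0.4258]
tool_rot: [1.886, 2.235, 0.096]
force: [0.3, 0.1, 0.3]
finger_gap: 1.0
grasp_force: 0.0
```

Run:
```python
from h import *
np.set_printoptions(precision=4,suppress=True)
plan([.22,.6,.48],-15.7)
legs([.40,.10,.33],[.488,-.125,.22])
# bushes & drawer & pull check with the arm away
T=snap('top','t8');S=snap('scene','s8')
def cloud(c):
    v,u=np.mgrid[0:480,0:640]; z=c['range_z']; X=np.stack([(u-c['cx'])/c['fx']*z,(v-c['cy'])/c['fy']*z,z],-1); return (X-c['t'])@c['R']
u=np.array([-.2706,-.9627,0]);v=np.array([.9627,-.2706,0]);C=np.array([.5377,.0172,0])
for c in(T,S):
    W=cloud(c);d=W-C;a=d@u;b=d@v;z=W[...,2]
    m=(a>.105)&(a<.15)&(abs(b)<.025)&(z>.065)&(z<.085);print('pull',m.sum(),W[m].mean(0),a[m].mean(),b[m].mean())
    m=(abs(a)<.06)&(abs(b)<.06)&(z<.045)&(z>.023);print('bush px',m.sum())
    m=(a>.09)&(a<.22)&(b>.03)&(b<.14)&(z>.045)&(z<.065);print('pointer',m.sum(),a[m].mean() if m.any() else 0,np.c_[a[m],b[m],z[m]][:12])
```

```text
t 45.6 pos [0.2066 0.6609 0.4258] yang 10.34 zaxis [ 0.205 -0.089 -0.975] F [0.3 0.1 0.3] gap 1.0 gf 0.0 q [ 1.37  0.78  1.28  2.12 -0.22  2.78]
travel [-2.74  0.49 -1.79]
yaw units 5.68
[-22.73   2.8    7.31] 23 rows of [-0.988  0.122  0.318]
[-8.83  0.99  5.81] 9 rows of [-0.981  0.11   0.646]
pull 33 [ 0.5013 -0.1044  0.0735] 0.12695073647756439 -0.0021725234627989146
bush px 163
pointer 23 0.13789897811478583 [[0.1372 0.1133 0.0596]
 [0.1355 0.1096 0.0621]
 [0.1379 0.1105 0.0615]
 [0.1402 0.1112 0.0613]
 [0.1362 0.1069 0.0633]
 [0.1386 0.1079 0.0621]
 [0.1409 0.1092 0.0597]
 [0.1346 0.1073 0.0468]
 [0.1369 0.1053 0.0595]
 [0.1393 0.1065 0.0577]
 [0.1418 0.1097 0.0461]
 [0.1376 0.102  0.0639]]
pull 59 [ 0.5033 -0.1039  0.073 ] 0.1258997074880077 -0.00030086576940408725
bush px 441
pointer 53 0.13628662914532766 [[0.1359 0.081  0.0593]
 [0.1339 0.0812 0.0579]
 [0.1371 0.0837 0.0606]
 [0.1356 0.0851 0.0615]
 [0.1369 0.0825 0.0545]
 [0.1363 0.0864 0.0602]
 [0.1342 0.0862 0.0581]
 [0.1372 0.0882 0.0599]
 [0.1353 0.0887 0.0591]
 [0.1371 0.0875 0.0547]
 [0.1367 0.0917 0.0612]
 [0.1348 0.0923 0.0605]]
```

```bash
python3 -c "
from h import *
legs([.46,-.09,.22])"
```

```text
[-30.03   2.95  12.76] 31 rows of [-0.969  0.095  0.412]
```

>>> apply_moves(
  commands=[
    {"travel": [-0.97,0.1,0.41],"yaw": 0,"gripper": 0},
    {"travel": [-0.97,0.1,0.41],"yaw": 0,"gripper": 0},
    {"travel": [-0.97,0.1,0.41],"yaw": 0,"gripper": 0},
    {"travel": [-0.97,0.1,0.41],"yaw": 0,"gripper": 0},
    {"travel": [-0.97,0.1,0.41],"yaw": 0,"gripper": 0},
    {"travel": [-0.97,0.1,0.41],"yaw": 0,"gripper": 0},
    {"travel": [-0.97,0.1,0.41],"yaw": 0,"gripper": 0},
    {"travel": [-0.97,0.1,0.41],"yaw": 0,"gripper": 0},
    {"travel": [-0.97,0.1,0.41],"yaw": 0,"gripper": 0},
    {"travel": [-0.97,0.1,0.41],"yaw": 0,"gripper": 0},
    {"travel": [-0.97,0.1,0.41],"yaw": 0,"gripper": 0},
    {"travel": [-0.97,0.1,0.41],"yaw": 0,"gripper": 0},
    {"travel": [-0.97,0.1,0.41],"yaw": 0,"gripper": 0},
    {"travel": [-0.97,0.1,0.41],"yaw": 0,"gripper": 0},
    {"travel": [-0.97,0.1,0.41],"yaw": 0,"gripper": 0},
    {"travel": [-0.97,0.1,0.41],"yaw": 0,"gripper": 0},
    {"travel": [-0.97,0.1,0.41],"yaw": 0,"gripper": 0},
    {"travel": [-0.97,0.1,0.41],"yaw": 0,"gripper": 0},
    {"travel": [-0.97,0.1,0.41],"yaw": 0,"gripper": 0},
    {"travel": [-0.97,0.1,0.41],"yaw": 0,"gripper": 0},
  ],
)

```text
t: 47.7
eef_pos: [0.3702, 0.1828, 0.2978]
tool_rot: [1.886, 2.234, 0.093]
force: [-0.3, 0.4, 0.2]
finger_gap: 0.501
grasp_force: 0.0
```

>>> apply_moves(
  commands=[
    {"travel": [-0.97,0.1,0.41],"yaw": 0,"gripper": 0},
    {"travel": [-0.97,0.1,0.41],"yaw": 0,"gripper": 0},
    {"travel": [-0.97,0.1,0.41],"yaw": 0,"gripper": 0},
    {"travel": [-0.97,0.1,0.41],"yaw": 0,"gripper": 0},
    {"travel": [-0.97,0.1,0.41],"yaw": 0,"gripper": 0},
    {"travel": [-0.97,0.1,0.41],"yaw": 0,"gripper": 0},
    {"travel": [-0.97,0.1,0.41],"yaw": 0,"gripper": 0},
    {"travel": [-0.97,0.1,0.41],"yaw": -0.9,"gripper": 0},
    {"travel": [-0.97,0.1,0.41],"yaw": -1,"gripper": 0},
    {"travel": [-0.9,0,0.3],"yaw": -1,"gripper": 0},
    {"travel": [0,0,0],"yaw": -1,"gripper": 0},
  ],
)

```text
t: 48.8
eef_pos: [0.4547, -0.0578, 0.2351]
tool_rot: [1.513, 2.494, 0.04]
force: [-1.2, 0.2, -0.3]
finger_gap: 0.502
grasp_force: 0.0
```

```bash
python3 -c "
from h import *
plan([.506,-.107,.038],28)
M=Ro.from_rotvec(r.sense()['tool_rot']).as_matrix();z=M[:,2];print(M)
G=np.array([.5025,-.105,.056])+.019*z;print(G)
legs(G-.1*z,G)"
```

```text
t 48.8 pos [ 0.4547 -0.0578  0.2351] yang 28.22 zaxis [ 0.204 -0.092 -0.975] F [-1.2  0.2 -0.3] gap 0.502 gf 0.0 q [-0.07 -0.01 -0.48  0.89 -0.08  1.01]
travel [-1.25 -0.22  8.29]
yaw units 0.05
[[-0.4437165   0.87270002  0.20374087]
 [ 0.87872492  0.46832352 -0.09227999]
 [-0.17594939  0.13808602 -0.97466613]]
[ 0.50637108 -0.10675332  0.03748134]
[-1.25 -0.21  4.31] 5 rows of [-0.249 -0.041  0.862]
[-0.  0.  4.] 5 rows of [-0.   0.   0.8]
```

>>> apply_moves(
  commands=[
    {"travel": [-0.32,-0.05,0.9],"yaw": 0,"gripper": 0},
    {"travel": [-0.32,-0.05,0.9],"yaw": 0,"gripper": 0},
    {"travel": [-0.32,-0.06,0.9],"yaw": 0,"gripper": 0},
    {"travel": [-0.29,-0.05,0.9],"yaw": 0,"gripper": 0},
    {"travel": [0,0,0.9],"yaw": 0,"gripper": 0},
    {"travel": [0,0,0.8],"yaw": 0,"gripper": 0},
  ],
  squeeze=50,
)

```text
t: 49.4
eef_pos: [0.4906, -0.0978, 0.1103]
tool_rot: [1.514, 2.494, 0.042]
force: [-0.0, -0.6, -0.1]
finger_gap: 0.496
grasp_force: 0.0
```

```bash
python3 -c "
from h import *
plan([.5064,-.1068,.0375],28)"
```

```text
t 49.4 pos [ 0.4906 -0.0978  0.1103] yang 28.2 zaxis [ 0.204 -0.091 -0.975] F [-0.  -0.6 -0.1] gap 0.496 gf 0.0 q [-0.16  0.17 -0.64  0.55 -0.06  0.92]
travel [-0.09 -0.02  3.  ]
yaw units 0.04
```

>>> apply_moves(
  commands=[
    {"travel": [-0.09,-0.02,0.75],"yaw": 0,"gripper": 0},
    {"travel": [0,0,0.75],"yaw": 0,"gripper": 0},
    {"travel": [0,0,0.75],"yaw": 0,"gripper": 0},
    {"travel": [0,0,0.72],"yaw": 0,"gripper": 0},
    {"travel": [0,0,0],"yaw": 0,"gripper": -1},
    {"travel": [0,0,0],"yaw": 0,"gripper": -1},
    {"travel": [0,0,0],"yaw": 0,"gripper": -1},
    {"travel": [0,0,0],"yaw": 0,"gripper": -1},
  ],
  squeeze=50,
)

```text
t: 50.2
eef_pos: [0.5052, -0.1063, 0.0387]
tool_rot: [1.514, 2.497, 0.039]
force: [2.5, -0.4, -11.2]
finger_gap: 0.205
grasp_force: 48.3
```

```bash
python3 -c "
from h import *
plan([.5064,-.1068,.0375],28)
u=np.array([-.2706,-.9627,0]);p=r.sense()['eef_pos']
legs(p+.050*u,p+.0555*u)"
```

```text
t 50.2 pos [ 0.5052 -0.1063  0.0387] yang 28.25 zaxis [ 0.202 -0.091 -0.975] F [  2.5  -0.4 -11.2] gap 0.205 gf 48.3 q [-0.17  0.29 -0.71  0.35 -0.05  0.91]
travel [-0.03  0.02  0.06]
yaw units 0.05
[-1.45 -1.38  0.07] 2 rows of [-0.725 -0.688  0.033]
[-0.16 -0.15  0.01] 1 rows of [-0.16  -0.151  0.007]
```

>>> apply_moves(
  commands=[
    {"travel": [-0.29,-0.28,0.01],"yaw": 0,"gripper": -1},
    {"travel": [-0.29,-0.28,0.01],"yaw": 0,"gripper": -1},
    {"travel": [-0.29,-0.28,0.01],"yaw": 0,"gripper": -1},
    {"travel": [-0.29,-0.28,0.01],"yaw": 0,"gripper": -1},
    {"travel": [-0.29,-0.28,0.01],"yaw": 0,"gripper": -1},
    {"travel": [0,0,0],"yaw": 0,"gripper": -1},
  ],
  squeeze=60,
)

```text
t: 50.8
eef_pos: [0.4909, -0.1546, 0.0388]
tool_rot: [1.515, 2.497, 0.043]
force: [2.5, 4.0, -12.0]
finger_gap: 0.203
grasp_force: 58.3
```

Run:
```python
from h import *
np.set_printoptions(precision=4,suppress=True)
plan([.5064,-.1068,.0375],28)
u=np.array([-.2706,-.9627,0]);v=np.array([.9627,-.2706,0]);C=np.array([.5377,.0172,0])
print('moved',(r.sense()['eef_pos']-[.5052,-.1063,.0387])@np.c_[u,v])
def cloud(c):
    vv,uu=np.mgrid[0:480,0:640]; z=c['range_z']; X=np.stack([(uu-c['cx'])/c['fx']*z,(vv-c['cy'])/c['fy']*z,z],-1); return (X-c['t'])@c['R']
for n,f,old in(('top','t9','t8'),('scene','s9','s8')):
    c=snap(n,f)
    for nm,k in(('old',load(old)),('new',c)):
        W=cloud(k);d=W-C;a=d@u;b=d@v;z=W[...,2]
        m=(abs(b)<.065)&(abs(b)>.02)&(z>.052)&(z<.066)&(a>.06)&(a<.16); q=a[m]
        print(n,nm,'front top a: n',m.sum(),np.percentile(q,[5,50,90,95,99]) if m.any() else '')
        m=(a>.11)&(a<.17)&(b>.071)&(b<.125)&(z>.05)&(z<.066);print('   pointer',m.sum(),np.percentile(a[m],[10,50,90]))
    # drawer contents
    W=cloud(c);d=W-C;a=d@u;b=d@v;z=W[...,2]
    m=(a>-.06)&(a<.12)&(abs(b)<.05)&(z>.02)&(z<.034); print('  bushlike',m.sum())
a=load('s9')['color'][190:310,255:375,::-1]; cv2.imwrite('pics/s9.png',a)
```

```text
t 50.8 pos [ 0.4909 -0.1546  0.0388] yang 28.2 zaxis [ 0.202 -0.089 -0.975] F [  2.5   4.  -12. ] gap 0.203 gf 58.3 q [-0.29  0.29 -0.72  0.35 -0.03  0.8 ]
travel [1.41 1.43 0.  ]
yaw units 0.04
moved [ 0.0503 -0.0007]
top old front top a: n 260 [0.062  0.0737 0.0806 0.0813 0.0825]
   pointer 21 [0.1363 0.1379 0.1393]
top new front top a: n 193 [0.0618 0.0702 0.1288 0.131  0.1326]
   pointer 21 [0.1363 0.1378 0.1393]
  bushlike 165
scene old front top a: n 314 [0.0618 0.0736 0.0798 0.0804 0.0811]
   pointer 48 [0.1341 0.1365 0.1381]
scene new front top a: n 257 [0.0614 0.0716 0.1298 0.1305 0.1309]
   pointer 47 [0.1341 0.1365 0.1377]
  bushlike 166
```

Run:
```python
from h import *
np.set_printoptions(precision=4,suppress=True)
u=np.array([-.2706,-.9627,0]);v=np.array([.9627,-.2706,0]);C=np.array([.5377,.0172,0])
def cloud(k):
    vv,uu=np.mgrid[0:480,0:640]; z=k['range_z']; X=np.stack([(uu-k['cx'])/k['fx']*z,(vv-k['cy'])/k['fy']*z,z],-1); return (X-k['t'])@k['R']
for f,lo,hi in(('t8',.07,.1),('s8',.07,.1),('t9',.115,.14),('s9',.115,.14)):
    W=cloud(load(f));d=W-C;a=d@u;b=d@v;z=W[...,2]
    m=(abs(b)<.068)&(abs(b)>.015)&(z>.052)&(z<.066)&(a>lo)&(a<hi)
    B=[];A=[]
    for x in np.arange(-.07,.07,.005):
        q=m&(b>=x)&(b<x+.005)
        if q.sum()>=3: B.append(b[q].mean());A.append(a[q].max())
    s=np.polyfit(B,A,1); print(f,len(B),'slope deg',np.degrees(s[0]).round(2),'a at b=0',s[1],'at b=.09',np.polyval(s,.09), 'resid',np.std(np.array(A)-np.polyval(s,B)))
    if f=='s9':
        m=(a>.11)&(a<.17)&(b>.071)&(b<.125)&(z>.048)&(z<.066);print(np.polyfit(b[m],a[m],1),b[m].min(),np.c_[a[m],b[m],z[m]][np.argsort(b[m])][:14])
```

```text
t8 22 slope deg 0.79 a at b=0 0.08149815370976218 at b=.09 0.08274002082635355 resid 0.00047374259516029814
s8 22 slope deg 0.79 a at b=0 0.0802723213591219 at b=.09 0.08151392290041597 resid 0.0003297298107554427
t9 9 slope deg 0.07 a at b=0 0.13166314740743956 at b=.09 0.1317726459227034 resid 0.0012589062874534232
s9 11 slope deg 0.89 a at b=0 0.13008612817130252 at b=.09 0.13148975655245151 resid 0.000162595077321816
[0.0061 0.1356] 0.08079035095163081 [[0.1358 0.0808 0.0588]
 [0.1345 0.0828 0.0608]
 [0.1371 0.0831 0.0557]
 [0.1369 0.0832 0.0596]
 [0.1356 0.0851 0.0614]
 [0.1367 0.0865 0.0528]
 [0.1343 0.0867 0.059 ]
 [0.1365 0.087  0.0614]
 [0.1371 0.0879 0.0593]
 [0.1358 0.0899 0.0615]
 [0.1365 0.0913 0.0603]
 [0.137  0.0917 0.0533]
 [0.1351 0.0929 0.0618]
 [0.1375 0.0934 0.0605]]
```

>>> apply_moves(
  commands=[
    {"travel": [-0.14,-0.13,0],"yaw": 0,"gripper": -1},
    {"travel": [0,0,0],"yaw": 0,"gripper": -1},
    {"travel": [0,0,0],"yaw": 0,"gripper": -1},
  ],
)

```text
t: 51.2
eef_pos: [0.4899, -0.1581, 0.0388]
tool_rot: [1.514, 2.498, 0.043]
force: [2.8, 4.4, -13.9]
finger_gap: 0.197
grasp_force: 58.4
```

Run:
```python
from h import *
np.set_printoptions(precision=4,suppress=True)
u=np.array([-.2706,-.9627,0]);v=np.array([.9627,-.2706,0]);C=np.array([.5377,.0172,0])
plan([.5064,-.1068,.0375],28)
print('moved',(r.sense()['eef_pos']-[.5052,-.1063,.0387])@np.c_[u,v])
def cloud(k):
    vv,uu=np.mgrid[0:480,0:640]; z=k['range_z']; X=np.stack([(uu-k['cx'])/k['fx']*z,(vv-k['cy'])/k['fy']*z,z],-1); return (X-k['t'])@k['R']
W=cloud(snap('scene','s10'));d=W-C;a=d@u;b=d@v;z=W[...,2]
m=(abs(b)<.068)&(abs(b)>.015)&(z>.052)&(z<.066)&(a>.115)&(a<.145)
B=[];A=[]
for x in np.arange(-.07,.07,.005):
    q=m&(b>=x)&(b<x+.005)
    if q.sum()>=3: B.append(b[q].mean());A.append(a[q].max())
s=np.polyfit(B,A,1);print(len(B),s,np.polyval(s,.09))
p=(a>.11)&(a<.17)&(b>.071)&(b<.105)&(z>.05)&(z<.066);print('pointer',np.median(a[p]),a[p].mean(),b[p].mean())
# tray still level & empty
t=np.array([.122,-.9925,0]);y=np.array([.9925,.122,0]);e=W-[.586,.297,0]
f=(e@t>.03)&(e@t<.088)&(abs(e@y)<.036);print('tray bay z pct',np.percentile(z[f],[5,50,90]))
```

```text
t 51.2 pos [ 0.4899 -0.1581  0.0388] yang 28.26 zaxis [ 0.202 -0.088 -0.975] F [  2.8   4.4 -13.9] gap 0.197 gf 58.4 q [-0.3   0.29 -0.72  0.35 -0.03  0.79]
travel [1.52 1.53 0.  ]
yaw units 0.06
moved [ 0.054  -0.0008]
11 [0.0145 0.1341] 0.1354565063712427
pointer 0.1362969330314043 0.13614289065218146 0.0920774324809493
tray bay z pct [0.0006 0.0038 0.0058]
```

>>> apply_moves(
  commands=[
    {"travel": [-0.03,-0.03,0],"yaw": 0,"gripper": -1},
    {"travel": [0,0,0],"yaw": 0,"gripper": -1},
    {"travel": [0,0,0],"yaw": 0,"gripper": -1},
    {"travel": [0,0,0],"yaw": 0,"gripper": -1},
    {"travel": [0,0,0],"yaw": 0,"gripper": -1},
  ],
)

```text
t: 51.75
eef_pos: [0.4896, -0.1589, 0.0388]
tool_rot: [1.513, 2.498, 0.043]
force: [3.7, 4.6, -13.1]
finger_gap: 0.203
grasp_force: 58.5
```

Run:
```python
from h import *
u=np.array([-.2706,-.9627,0])
s=r.sense();print('moved',(s['eef_pos']-[.5052,-.1063,.0387])@u,s['t'],s['grasp_force'],s['finger_gap'])
print(r.finish_job())
```

```text
moved 0.05487380813375391 51.75 58.4773313999176 0.2028042221663508
the job is handed in; nothing more can be done
None
```

I handed the job in at 51.75 s, still gripping the drawer about 55 mm out, within about 1 mm of the pointer by my measurement. The tray is level and empty on the bench. The bushes went into the hopper; the camera clearly showed about three in the drawer, and I infer the fourth from the empty tray.

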